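# Take two piles apart and set the bench supplies on their foam mats

## Robot

A 6-joint arm with a two-finger parallel gripper is mounted at the origin on a cart in front of the work surface, level with it; the furniture and walls round the work are solid. World frame = base frame: x ahead of the robot, y to its left, z up, the work surface at z = 0. Lengths are in mm, angles in degrees, forces in N, time in s.
With the tool pointing down it reaches from about 350 to 850 mm from the base axis. Payload 8.1 kg.
Tool frame: the origin (TCP) lies between the finger pads; the fingertips stand 8 mm ahead of it and the grasp point (between the pads) lies 11 mm behind it (r.tip_extent is the distance from the TCP to the fingertips, in mm); z points along the fingers, y is the direction in which the jaws open and shut (so a half turn about z gives the same grasp; the last joint's range is limited). The gripper opens to 85 mm and grips with 20 to 120 N. Pads are 22 mm wide; open, the fingers measure 114 mm over their backs; the gripper's body (76 mm by 85 mm) begins 54 mm behind the grasp point. The pads swing forward as they close: fully open they stand 13 mm farther back than shut.
Start: joints at [-74.679, 7.471, 85.268, -0, 87.261, -4.893], TCP at [207.336, -563.043, 239.292] pointing down, gripper open.
Joint ranges: [-169.43, 169.43], [-51.17, 129.36], [1.28, 143.12], [-76.62, 256.62], [0, 156.53], [-152.29, 152.29]. Speed limits (degrees/s): [136.94, 136.94, 159.86, 180, 180, 180].

## Interface

Orientations are given as [roll, pitch, yaw] about the fixed x, y, z axes, in that order (R = Rz(yaw) Ry(pitch) Rx(roll)).
In Python, from bench import sensors, viewer, hand_in, r gives the robot as it stands. The module is installed in compiled form; this text tells all that it offers.
- The arm moves only by the tool move_arm, never from a script. Its argument "rows" is a list that holds one entry, the list of rows, each a list of 6 numbers: the shift along the tool's x, y, z in m, then the turn, a rotation vector about the tool's x, y, z in degrees. In form: [[[tx, ty, tz, rx, ry, rz], ...]]. A call has 1 to 20 rows; each row is the pose to reach, as a shift and turn from the pose commanded when the call began, along the tool's axes at that moment; what a row does not reach only later rows make up. A row lasts 1/10 s, in which the tool goes at most 50 mm and 8.59 degrees, less where a joint would pass 70% of its speed; a pose out of reach is approached as far as the arm can. A call with a gripper value outside its range is refused whole. "grip" is the opening, from 0 (shut) to 1 (fully open), set as the call begins (left out, the last holds). The fingers move at their own pace and stop on an object; "newtons" is the grip in N (left out, the last holds). Time passes only in rows, so rows that repeat a pose let the fingers close. It gives the time, the measured TCP pose, the force and the opening at its end, in the units of the state.
- sensors.sense(): the state, without advancing time (a new reading comes with each control period).
- viewer.snapshot(name): name is "side" or "top"; returns a dict with "color" (384x512x3 uint8, red, green, blue), "camera_matrix" (3x3 intrinsics, pixels), "k1" (the pictures are not rectified: a ray, as slopes to the right and down, at radius r is drawn at 1 + k1 r^2 times it, then the intrinsics apply), "R" (3x3) and "t" (3): a world point X has camera coordinates R X + t. Camera axes: x right, y down, z forward; pixel columns grow to the right and rows downward; lengths in mm; the calibration is good to about 2 mm. A picture is of the moment at which its call begins. There is no depth.
- hand_in(): hands the job in, once; it reports no verdict.
The state is a dict: "time": time; "joint_pos": joint angles; "qd": joint speeds; "joint_efforts": joint torques, N m; "tool_pos": TCP position; "tcp_rot": TCP orientation; "ft_force": force on the tool from outside, world axes, zero at the start; "wrist_torque": the same for the moment, N m; "finger_gap": finger opening in mm.
Only numpy, scipy, OpenCV 4.12 (cv2) and the standard library are available. Lean on these libraries where they do the work, as an engineer would, in place of code of your own. Each camera call takes 0.05 s, during which the arm holds its last target.

## Task

Tidy the bench: take the two little piles apart and set each of the five things - the pot of dowels, the carton under it, the cup hinge, the roll of masking tape under that, and the bar handle left lying on the carton's mat - flat on the dark foam mat that shows its own coloured outline. Centre each on its outline, with the carton, the hinge and the bar handle turned in line with it (end for end does not matter). Never let the pot of dowels tip over, and leave the chisel and the tape measure where they are.

Things in the scene. Friction and masses are not known exactly. Their poses are not given: they have to be found in the camera images.
- pot: round blue plastic pot, 68 mm across and 62 mm tall including the wooden dowels in it (fixed to the pot); about 70 g; origin at the centre of its underside, z up; at the start it stands on the carton
- carton: small closed white, blue and red carton, 100 mm along its x by 67 mm along its y, 52 mm tall; about 0.3 kg; origin at the centre of its underside, z up; at the start it lies on the table and carries the pot
- hinge_mid (a point): silver cupboard-door cup hinge lying flat, about 70 g; this point is on its underside, midway along it, its axes in line with the hinge: the arm, a block 16 mm wide (x = -8 to +8) and 16 mm high, runs from y = -47 to +5 mm; the round 41 mm cup, 12 mm high, is centred at y = +26 mm under a thin flange 56 mm along x. At the start it lies on the roll of tape
- tape_roll: cream roll of masking tape lying flat, 100 mm outside and 60 mm inside diameter (so its wall is 20 mm thick), 25 mm tall; about 0.11 kg; origin at the centre of its underside, z up; at the start it lies on the table and carries the hinge
- pull: silver bar handle for a cupboard door, lying flat: a round bar 160 mm long and 12 mm thick along its x, whose centre line lies at y = -12 mm and 6 mm above the underside, with two 10 mm posts at x = -58 and +58 mm reaching from the bar to y = +18 mm; 60 g; origin on the underside at the centre of its 160 x 36 mm outline; at the start it lies across the carton's mat
- mat_pot: place of the pot: round dark foam mat, 94 mm across, 4 mm thick, fixed to the table, with a plain blue disc of 68 mm; origin at the centre of its underside, on the table
- mat_carton: place of the carton: dark foam mat, 130 mm along its x by 98 mm along its y, 4 mm thick, fixed, with a red rectangle of 100 x 67 mm in its middle (long side along x); origin at the centre of its underside, on the table
- mat_hinge: place of the hinge: dark foam mat, 84 mm along its x by 118 mm along its y, 4 mm thick, fixed, with the silver outline of the hinge (arm to -y, round cup with flange to +y) in its middle; the hinge's middle belongs over the mat's origin and its x along the mat's x, either way round; origin at the centre of its underside, on the table
- mat_roll: place of the roll of tape: round dark foam mat, 126 mm across, 4 mm thick, fixed, with a cream ring of 100 mm outside and 60 mm inside diameter; origin at the centre of its underside, on the table
- mat_pull: place of the bar handle: long dark foam mat, 184 mm along its x by 60 mm along its y, 4 mm thick, fixed, with the silver outline of the bar handle (160 mm bar and two posts) in its middle, bar along x; the handle's origin belongs over the mat's origin and its x along the mat's x; which side the posts point to does not matter; origin at the centre of its underside, on the table
- chisel: bystander: wood chisel with a wooden grip, 238 mm long, lying loose at the back of the work; origin at its middle, on the underside
- tape_measure: bystander: yellow tape measure, 66 mm tall, about 40 x 70 mm seen from above, standing loose at the back of the work; origin at the centre of its underside
Not all that is in view belongs to the job. Leave any turquoise look-alike of the tape_roll alone. Leave any green look-alike of the pot alone.

How it is judged:
By the outcome, as a careful person would: the job done as asked, in the order asked, and still so for the second after the job is handed in, with the robot touching nothing.
It also fails if it takes over 141 s, if anything falls off the work surface, if the arm or the gripper's body presses on something with over 40 N, if the wrist force passes 120 N, or if a joint passes its speed limit or range.

## Working session

There is one attempt and no reset: what is moved stays moved. The work goes in short steps, Python scripts to look and compute and a tool call to move; the robot and the scene stay as the last step left them, time stands still between calls to the robot, and variables do not carry over. Pictures are saved under pics/ and viewed, and the job is handed in when it is done.

Besides the shell and the picture viewer there is one more tool, called in YAML: its name, and indented under it one key for each argument. move_arm: Moves the arm, as the interface text tells. Its arguments: {"type":"object","properties":{"rows":{"type":"array","items":{"type":"array","items":{"type":"array","items":{"type":"number"}}}},"grip":{"type":"number"},"newtons":{"type":"number"}},"required":["rows"]}

```bash
mkdir -p pics; cat > h.py <<'E'
import numpy as np, cv2
from bench import sensors, viewer, r
def snap(n,fn=None):
    s=viewer.snapshot(n)
    if fn: cv2.imwrite('pics/'+fn,s['color'][:,:,::-1])
    return s
def ray(s,u,v):
    K=np.array(s['camera_matrix']);R=np.array(s['R']);t=np.array(s['t'])
    d=np.array([s['k1'],0,0,0],float)
    p=cv2.undistortPoints(np.array([[[u,v]]],float),K,d)[0,0]
    c=-R.T@t; return c,R.T@np.array([p[0],p[1],1.])
def onz(s,u,v,z):
    c,d=ray(s,u,v); return c+d*(z-c[2])/d[2]
def proj(s,X):
    K=np.array(s['camera_matrix']);R=np.array(s['R']);t=np.array(s['t'])
    return cv2.projectPoints(np.array([X],float),cv2.Rodrigues(R)[0],t,K,np.array([s['k1'],0,0,0],float))[0][0,0]
E
python3 - <<'E'
from h import *
import pickle
print(sensors.sense())
for n in('top','side'):
    s=snap(n,n+'0.png'); pickle.dump(dict(s),open(n+'0.pkl','wb'))
    c=-np.array(s['R']).T@np.array(s['t']); print(n,c,s['camera_matrix'],s['k1'],s['R'])
    cv2.imwrite('pics/%s0b.png'%n,cv2.resize(s['color'][:,:,::-1],(800,600),interpolation=cv2.INTER_CUBIC))
E
```

```text
{'time': 0.0, 'joint_pos': array([-7.46790040e+01,  7.51538865e+00,  8.53306046e+01, -1.96622935e-04,
        8.72602880e+01, -4.89401090e+00]), 'qd': array([-0.0114909 , -0.01263737,  0.01401033, -0.07400758, -0.0418777 ,
       -0.14279026]), 'joint_efforts': array([ 3.26122363e-04, -5.69402933e+01, -5.00547624e+01, -1.97298050e-04,
        1.45542371e-02, -2.73628348e-05]), 'tool_pos': array([ 207.19443919, -562.51780948,  238.22878034]), 'tcp_rot': array([-1.79894090e+02, -8.87147627e-03,  2.02150083e+01]), 'ft_force': array([-0.57375225,  0.5019544 , -0.29252024]), 'wrist_torque': array([-0.00147164,  0.03098621,  0.03474496]), 'finger_gap': 85.51181128404517}
top [ 490.18354873  -30.98282195 1512.15535435] [[428.79567408   0.         257.10567182]
 [  0.         428.79567408 181.63824277]
 [  0.           0.           1.        ]] -0.03677926537076069 [[-0.00625352 -0.99982901 -0.01740219]
 [-0.99822223  0.0072731  -0.05915646]
 [ 0.05927291  0.01700131 -0.99809703]]
side [612.68862845 977.28367697 675.90572989] [[366.38971162   0.         263.60646453]
 [  0.         366.38971162 188.62784506]
 [  0.           0.           1.        ]] 0.03345808671038304 [[-0.99970288  0.02004997  0.01386155]
 [-0.00160079  0.51344561 -0.85812065]
 [-0.02432244 -0.85788788 -0.51326096]]
```

View pics/top0b.png

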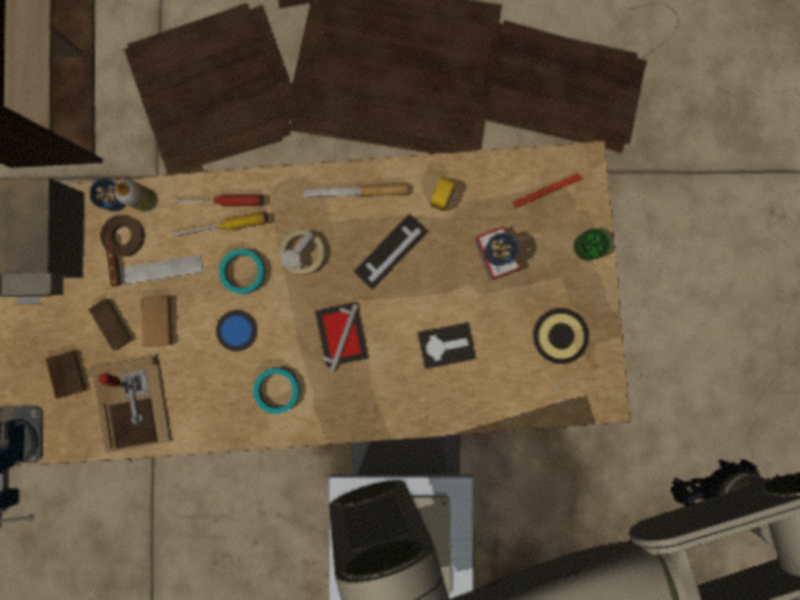

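View pics/side0b.png

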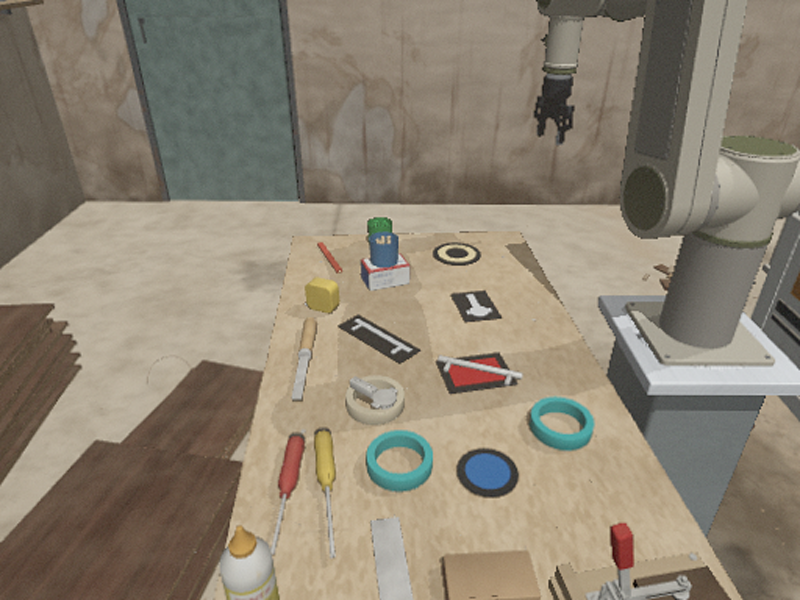

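Top view (800×600 pixels): pot on carton at (500,247), hinge on cream roll at (302,250), handle across the red carton mat at (342,337). Mats: pot (237,330), hinge (447,345), roll (561,335), handle (391,251). The turquoise rings (242,271) and (277,390), the green pot (593,243) and the blue thing at (107,193) are not part of the job: the pot meant is the blue one standing on the carton, and the roll meant is the cream one carrying the hinge. Enlarged crops next to confirm.

```bash
python3 - <<'E'
from h import *
import pickle
t=pickle.load(open('top0.pkl','rb'))['color'][:,:,::-1]; s=pickle.load(open('side0.pkl','rb'))['color'][:,:,::-1]
def c(im,x,y,w=64,h=48,k=6.25): return cv2.resize(im[y:y+h,x:x+w],(400,300),interpolation=cv2.INTER_CUBIC)
a=np.vstack([np.hstack([c(t,165,135),c(t,290,135)]),np.hstack([c(s,205,225),c(s,215,140)])])
cv2.imwrite('pics/crop0.png',a)
b=np.vstack([np.hstack([c(t,190,190),c(t,220,135)]),np.hstack([c(t,255,200),c(t,325,190)])])
cv2.imwrite('pics/crop1.png',b)
E
```

```text
(no output)
```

View pics/crop0.png

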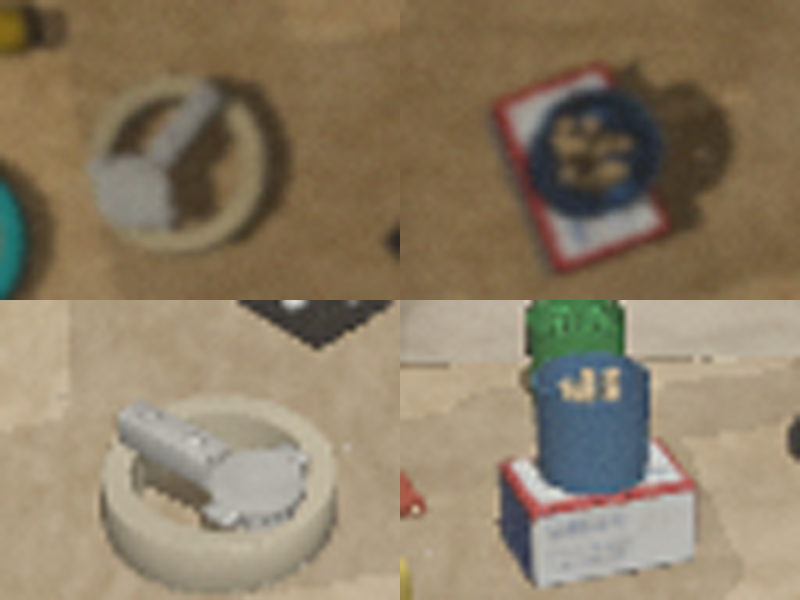

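View pics/crop1.png

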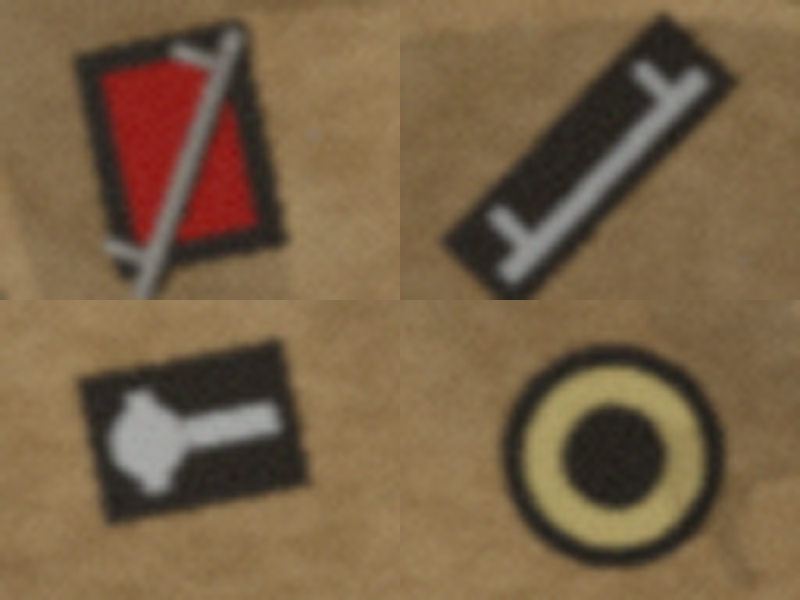

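Crops confirm: cream roll with grey hinge, and blue pot on carton. All mats are visible. Now measuring.

```bash
cat > meas.py <<'E'
from h import *
import pickle
K8=6
def up(im): return cv2.resize(im,None,fx=K8,fy=K8,interpolation=cv2.INTER_CUBIC)
def wc(s,cnt,z): # contour in upsampled px -> world xy at z
    return np.array([onz(s,(p[0]+.5)/K8-.5,(p[1]+.5)/K8-.5,z)[:2] for p in cnt.reshape(-1,2)])
def biggest(mask,near,minA=300):
    cs,_=cv2.findContours(mask.astype(np.uint8),cv2.RETR_EXTERNAL,cv2.CHAIN_APPROX_NONE)
    best=None
    for c in cs:
        if cv2.contourArea(c)<minA: continue
        d=cv2.pointPolygonTest(c,(near[0]*K8,near[1]*K8),True)
        if best is None or d>best[0]: best=(d,c)
    return best[1] if best else None
def rect(w):
    h=cv2.convexHull(w.astype(np.float32)); (c,sz,a)=cv2.minAreaRect(h)
    if sz[0]<sz[1]: a+=90; sz=sz[::-1]
    M=cv2.moments(w.astype(np.float32)); 
    return np.round([*c,*sz,(a+90)%180-90,M['m10']/M['m00'],M['m01']/M['m00'],M['m00']],1)
E
python3 - <<'E'
from meas import *
mats={'pot':(490,-1),}
T=pickle.load(open('top0.pkl','rb'));S=pickle.load(open('side0.pkl','rb'))
topc={'pot':(237,330),'carton':(342,334),'hinge':(447,345),'roll':(561,335),'pull':(391,251)}
sidec={'pot':(487,470),'carton':(480,373),'hinge':(476,306),'roll':(457,253),'pull':(379,337)}
for nm,s,cc in(('top',T,topc),('side',S,sidec)):
    im=up(s['color']).astype(int); mx=im.max(2);mn=im.min(2)
    lab=cv2.cvtColor(im.clip(0,255).astype(np.uint8),cv2.COLOR_RGB2HSV)
    for k,(u,v) in cc.items():
        u*=.64;v*=.64
        dark=mx<95
        blue=(im[...,2]>im[...,0]+30); red=(im[...,0]>1.9*im[...,1])
        gray=(mx-mn<28)
        m=dark|blue|red
        if k in('hinge','pull'): m=m|gray
        if k=='roll': 
            m=dark
        x0,y0,x1,y1=[int(K8*q) for q in(u-45,v-40,u+45,v+40)]
        mm=np.zeros(m.shape,np.uint8); mm[max(0,y0):y1,max(0,x0):x1]=m[max(0,y0):y1,max(0,x0):x1]
        c=biggest(mm,(u,v)) if k!='roll' else max(cv2.findContours(mm,0,1)[0],key=lambda c:cv2.contourArea(c))
        w=wc(s,c,4); print(nm,k,rect(w))
        cv2.drawContours(im2:=im.astype(np.uint8).copy(),[c],-1,(255,0,255),2)
        cv2.imwrite('pics/m_%s_%s.png'%(nm,k),im2[max(0,y0):y1,max(0,x0):x1,::-1])
E
cd pics; python3 -c "
import cv2,numpy as np
for n in('top','side'):
    I=[cv2.resize(cv2.imread(f'm_{n}_{k}.png'),(260,230)) for k in('pot','carton','hinge','roll','pull')]
    I.append(I[0]*0)
    cv2.imwrite(f'mm_{n}.png',np.vstack([np.hstack(I[:3]),np.hstack(I[3:])]))
"
```

```text
top pot [4.7830e+02 3.7070e+02 9.3000e+01 9.2700e+01 3.0000e-01 4.7830e+02
 3.7010e+02 6.8207e+03]
top carton [  463.3   130.9   144.2   101.     11.1   469.8   132.1 10688.9]
top hinge [ 442.  -104.6  119.    85.2  -79.6  442.  -104.1 9694.4]
top roll [  462.   -360.6   126.2   125.2    89.6   462.1  -360.8 12485.9]
top pull [  655.2    20.1   187.6    63.3   -44.2   654.9    20.1 11333.7]
side pot [ 478.4  372.4   92.2   91.8   89.7  478.4  372.6 6613.9]
side carton [ 475.8  136.7  115.6   96.8   11.5  483.   152.9 6490. ]
side hinge [ 442.  -101.7  122.    85.6  -78.8  441.7 -101.5 9798.5]
side roll [ 2.92300e+02 -7.63900e+02  2.00000e+02  1.18900e+02  6.00000e-01
  2.82700e+02 -7.56600e+02  1.49589e+04]
side pull [  654.7    22.    186.6    62.6   -44.3   654.6    22.4 11090.3]
```

View pics/mm_top.png

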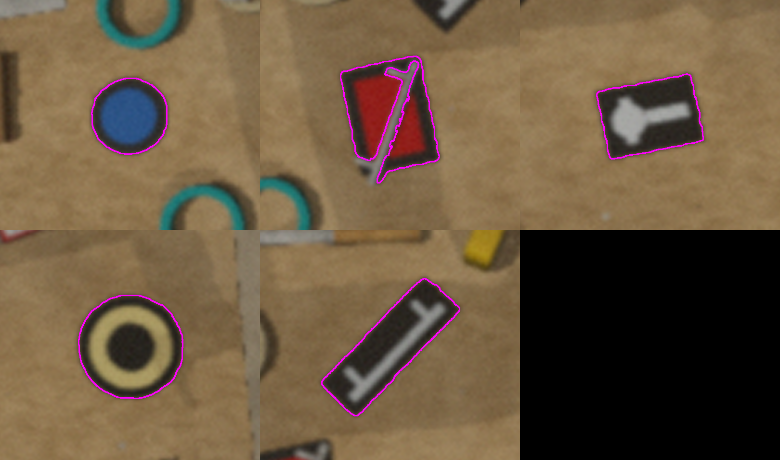

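View pics/mm_side.png

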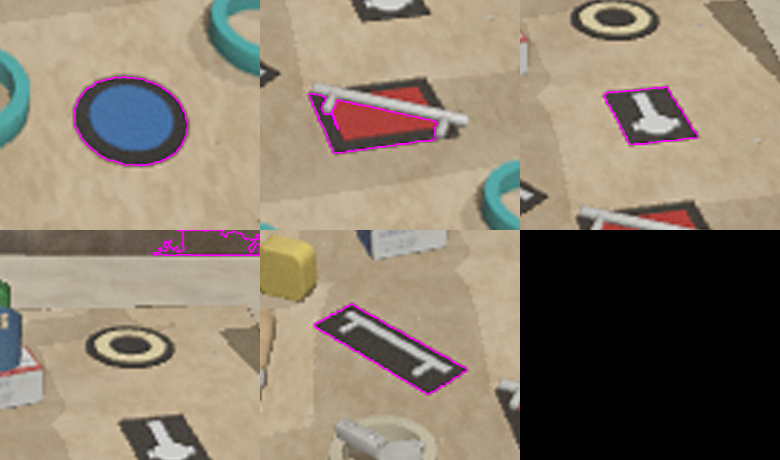

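```bash
python3 - <<'E'
from meas import *
T=pickle.load(open('top0.pkl','rb'));S=pickle.load(open('side0.pkl','rb'))
def show(im,c,fn,box):
    o=im.astype(np.uint8).copy(); cv2.drawContours(o,[c],-1,(255,0,255),1)
    x0,y0,x1,y1=[int(b*K8) for b in box]; cv2.imwrite('pics/'+fn,o[y0:y1,x0:x1,::-1])
def sub(m,box):
    x0,y0,x1,y1=[int(b*K8) for b in box]; mm=np.zeros(m.shape,np.uint8); mm[y0:y1,x0:x1]=m[y0:y1,x0:x1]; return mm
big=lambda m:max(cv2.findContours(m,0,1)[0],key=cv2.contourArea)
it=up(T['color']).astype(int); si=up(S['color']).astype(int)
# roll mat side
b=(270,150,316,174); c=big(sub(si.max(2)<95,b)); print('rollmat side',rect(wc(S,c,4)))
# pot top
b=(295,140,345,185); m=(it[...,2]>it[...,0]+8)&(it.max(2)<130); m=sub(m,b)
m=cv2.morphologyEx(m,cv2.MORPH_OPEN,np.ones((9,9))); c=big(m); show(it,c,'p1.png',b)
for z in(95,103,110): print('pot top',z,rect(wc(T,c,z)), cv2.minEnclosingCircle(wc(T,c,z).astype(np.float32)))
# roll top z25 : cream + hinge vs wood -> saturation
b=(170,140,220,180); hsv=cv2.cvtColor(it.clip(0,255).astype(np.uint8),cv2.COLOR_RGB2HSV)
print('hsv roll',hsv[int(175*K8),int(193*K8)], hsv[int(150*K8),int(215*K8)])
cv2.imwrite('pics/sat.png',np.hstack([hsv[140*K8:180*K8,170*K8:220*K8,1],hsv[140*K8:180*K8,170*K8:220*K8,2]]))
E
```

```text
rollmat side [ 461.5 -356.1  124.6  122.    88.2  464.6 -343.9 3072.4]
pot top 95 [ 629.6 -208.9   63.1   39.4   66.8  628.  -211.5  737.4] ((640.5379638671875, -213.45338439941406), 31.94270896911621)
pot top 103 [ 628.8 -207.9   62.7   39.1   66.8  627.2 -210.5  729.1] ((639.6891479492188, -212.4232940673828), 31.762407302856445)
pot top 110 [ 628.1 -207.1   62.4   38.9   66.8  626.6 -209.6  721.9] ((638.9464111328125, -211.52197265625), 31.604612350463867)
hsv roll [ 21  83 129] [ 17 103 136]
```

View pics/p1.png

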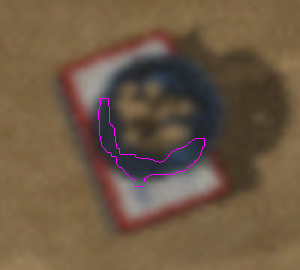

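View pics/sat.png

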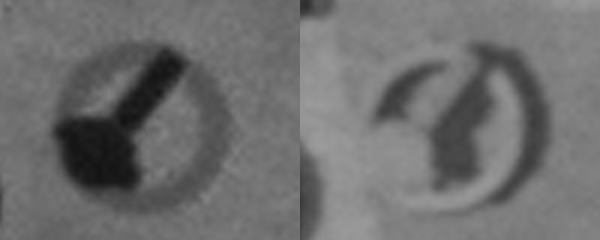

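```bash
python3 - <<'E'
from meas import *
T=pickle.load(open('top0.pkl','rb'));S=pickle.load(open('side0.pkl','rb'))
def sub(m,box):
    x0,y0,x1,y1=[int(b*K8) for b in box]; mm=np.zeros(m.shape,np.uint8); mm[y0:y1,x0:x1]=m[y0:y1,x0:x1]; return mm
big=lambda m:max(cv2.findContours(m,0,1)[0],key=cv2.contourArea)
it=up(T['color']).astype(np.uint8); hsv=cv2.cvtColor(it,cv2.COLOR_RGB2HSV)
o=it.copy(); ii=it.astype(int)
def dr(c,col=(255,0,255)): cv2.drawContours(o,[c.astype(np.int32)],-1,col,1)
b=(308,146,334,173)
m=sub((ii[...,2]>ii[...,0]+4)&(ii.max(2)<112),b); m=cv2.morphologyEx(m,cv2.MORPH_OPEN,np.ones((7,7)))
cs=[c for c in cv2.findContours(m,0,1)[0] if cv2.contourArea(c)>100]; h=cv2.convexHull(np.vstack(cs)); dr(h)
for z in(100,112): print('pot',z,rect(wc(T,h,z)),cv2.minEnclosingCircle(wc(T,h,z).astype(np.float32)))
# carton: pixels not wood not shadow, white/red/blue: low sat bright or red
b=(300,140,338,182)
red=(ii[...,0]>1.75*ii[...,1]); wh=(hsv[...,1]<75)&(hsv[...,2]>110)
m=sub(red|wh,b)|m; c=cv2.convexHull(np.vstack([c for c in cv2.findContours(cv2.morphologyEx(m,cv2.MORPH_OPEN,np.ones((7,7))),0,1)[0] if cv2.contourArea(c)>200])); dr(c,(0,255,0))
print('carton',rect(wc(T,c,52)))
# hinge, roll
b=(170,140,214,180); g=sub(hsv[...,1]<58,b); c=big(g); dr(c); 
ap=wc(T,c,38); print('hinge',rect(ap))
g2=sub(hsv[...,1]<90,b); g2=cv2.morphologyEx(g2,cv2.MORPH_OPEN,np.ones((9,9)));c2=big(g2); dr(c2,(0,255,0)); h=cv2.convexHull(c2)
print('roll',rect(wc(T,h,25)),cv2.minEnclosingCircle(wc(T,c2,25).astype(np.float32)),cv2.fitEllipse(wc(T,h,25).astype(np.float32)))
# pull
b=(200,190,235,242); g=sub((hsv[...,1]<70)&(hsv[...,2]>85),b); c=big(g); dr(c); print('pull',rect(wc(T,c,10)))
A=o[140*K8:182*K8,168*K8:214*K8];B=o[140*K8:182*K8,295*K8:341*K8];C=o[190*K8:242*K8,195*K8:241*K8]
cv2.imwrite('pics/p2.png',np.hstack([A,B,cv2.resize(C,(A.shape[1],A.shape[0]))])[...,::-1])
E
```

```text
pot 100 [ 646.5 -218.    70.    66.4  -66.2  646.6 -217.6 3658.7] ((644.8746948242188, -218.92185974121094), 36.39664077758789)
pot 112 [ 645.2 -216.4   69.4   65.9  -66.2  645.2 -216.  3596.7] ((643.5601196289062, -217.32484436035156), 36.087398529052734)
carton [ 647.2 -222.3   91.8   79.5   20.8  647.3 -220.2 6117.6]
hinge [ 650.8  220.    91.2   55.8  -54.9  649.4  230.7 2408.6]
roll [ 652.5  219.1  103.    97.8   89.5  652.4  218.8 7923.5] ((651.9274291992188, 218.70303344726562), 52.08321762084961) ((652.5894165039062, 218.9050750732422), (99.77899169921875, 102.87333679199219), 18.35467529296875)
pull [ 464.2  137.9  160.8   37.3  -19.9  459.3  130.8 1834.1]
```

View pics/p2.png

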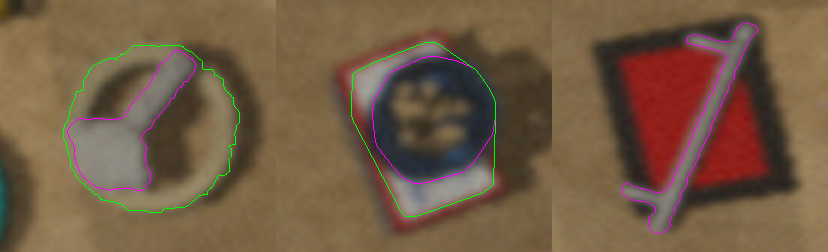

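```bash
cat > plan.py <<'E'
import json,sys,os,numpy as np
F='cmd.json'
def load(): return json.load(open(F)) if os.path.exists(F) else [207.336,-563.043,239.292,20.214]
def plan(*wps):
    """wps: (x,y,z,yaw,n) absolute; prints rows, stores new command"""
    p0=np.array(load(),float); y=np.radians(p0[3])
    R=np.array([[np.cos(y),np.sin(y),0],[np.sin(y),-np.cos(y),0],[0,0,-1]])
    rows=[];cur=p0.copy();last=None
    for w in wps:
        t=np.array([w[0],w[1],w[2],w[3]],float);n=w[4]
        for i in range(1,n+1):
            q=cur+(t-cur)*i/n
            s=R.T@(q[:3]-p0[:3])/1000
            rows.append([round(float(s[0]),4),round(float(s[1]),4),round(float(s[2]),4),0,0,round(float(-(q[3]-p0[3])),1)])
        if len(w)<5 or n: print('step mm',np.linalg.norm(t[:3]-cur[:3])/n,'deg',abs(t[3]-cur[3])/n)
        cur=t
    l=rows[-1]
    fin=p0[:3]+R@np.array(l[:3])*1000
    json.dump([*map(float,fin),float(p0[3]-l[5])],open(F,'w'))
    assert len(rows)<=20,len(rows)
    print(json.dumps([rows]).replace(' ','')); print('end',fin,p0[3]-l[5])
E
python3 -c "
from plan import *
plan((646,-216,180,70,13),(646,-216,68,70,6))"
```

```text
step mm 43.267469366473215 deg 3.8296923076923077
step mm 18.666666666666668 deg 0.0
[[[0.0409,-0.0134,0.0046,0,0,-3.8],[0.0818,-0.0268,0.0091,0,0,-7.7],[0.1227,-0.0402,0.0137,0,0,-11.5],[0.1636,-0.0536,0.0182,0,0,-15.3],[0.2044,-0.067,0.0228,0,0,-19.1],[0.2453,-0.0804,0.0274,0,0,-23.0],[0.2862,-0.0937,0.0319,0,0,-26.8],[0.3271,-0.1071,0.0365,0,0,-30.6],[0.368,-0.1205,0.041,0,0,-34.5],[0.4089,-0.1339,0.0456,0,0,-38.3],[0.4498,-0.1473,0.0502,0,0,-42.1],[0.4907,-0.1607,0.0547,0,0,-46.0],[0.5316,-0.1741,0.0593,0,0,-49.8],[0.5316,-0.1741,0.078,0,0,-49.8],[0.5316,-0.1741,0.0966,0,0,-49.8],[0.5316,-0.1741,0.1153,0,0,-49.8],[0.5316,-0.1741,0.134,0,0,-49.8],[0.5316,-0.1741,0.1526,0,0,-49.8],[0.5316,-0.1741,0.1713,0,0,-49.8]]]
end [ 646.03768495 -215.98363675   67.992     ] 70.014
```

move_arm:
  rows:
    - [[0.0409,-0.0134,0.0046,0,0,-3.8],[0.0818,-0.0268,0.0091,0,0,-7.7],[0.1227,-0.0402,0.0137,0,0,-11.5],[0.1636,-0.0536,0.0182,0,0,-15.3],[0.2044,-0.067,0.0228,0,0,-19.1],[0.2453,-0.0804,0.0274,0,0,-23.0],[0.2862,-0.0937,0.0319,0,0,-26.8],[0.3271,-0.1071,0.0365,0,0,-30.6],[0.368,-0.1205,0.041,0,0,-34.5],[0.4089,-0.1339,0.0456,0,0,-38.3],[0.4498,-0.1473,0.0502,0,0,-42.1],[0.4907,-0.1607,0.0547,0,0,-46.0],[0.5316,-0.1741,0.0593,0,0,-49.8],[0.5316,-0.1741,0.0593,0,0,-49.8],[0.5316,-0.1741,0.0593,0,0,-49.8],[0.5316,-0.1741,0.0593,0,0,-49.8]]
  grip: 1

```text
time: 1.7
tool_pos: [645.4, -216.5, 179.6]
tcp_rot: [-180.0, 0.0, 70.0]
ft_force: [0.0, -0.6, 0.0]
finger_gap: 85.4
```

```bash
python3 - <<'E'
from h import *
import json
json.dump([646.038,-215.984,180,70.014],open('cmd.json','w'))
for i in range(3):
    s=snap('side'); q=sensors.sense(); print(q['tool_pos'],q['tcp_rot'],q['finger_gap'],q['joint_pos'])
im=s['color'][90:200,170:330,::-1]
cv2.imwrite('pics/s1.png',cv2.resize(im,(800,550),interpolation=cv2.INTER_CUBIC))
t=snap('top'); cv2.imwrite('pics/t1.png',cv2.resize(t['color'][120:200,270:390,::-1],(750,500),interpolation=cv2.INTER_CUBIC))
from plan import plan
plan((646,-216,110,70,5),(646,-216,68,70,4))
E
```

```text
[ 645.35796122 -216.89054374  180.00379305] [-1.79986656e+02  1.70632551e-02  6.99294535e+01] 84.99567731916507 [-2.28799107e+01  2.16591598e+01  7.48920938e+01 -1.78126460e-02
  8.34612384e+01 -2.80733180e+00]
[ 645.33504281 -217.06973004  180.23082696] [1.79995143e+02 1.49407149e-02 6.99151418e+01] 85.43786935116944 [-2.28961772e+01  2.16391852e+01  7.48931125e+01 -1.47806267e-02
  8.34621185e+01 -2.80963747e+00]
[ 645.42006975 -217.11328823  180.39800223] [1.79977781e+02 9.80434845e-03 6.99113927e+01] 85.43785705949216 [-2.28999148e+01  2.16311181e+01  7.48855581e+01 -8.75979049e-03
  8.34606512e+01 -2.81031354e+00]
step mm 14.000002428571218 deg 0.0027999999999991586
step mm 10.5 deg 0.0
[[[-0.0,-0.0,0.014,0,0,0.0],[-0.0,-0.0,0.028,0,0,0.0],[-0.0,-0.0,0.042,0,0,0.0],[-0.0,-0.0,0.056,0,0,0.0],[-0.0,-0.0,0.07,0,0,0.0],[-0.0,-0.0,0.0805,0,0,0.0],[-0.0,-0.0,0.091,0,0,0.0],[-0.0,-0.0,0.1015,0,0,0.0],[-0.0,-0.0,0.112,0,0,0.0]]]
end [ 646.038 -215.984   68.   ] 70.014
```

View pics/s1.png

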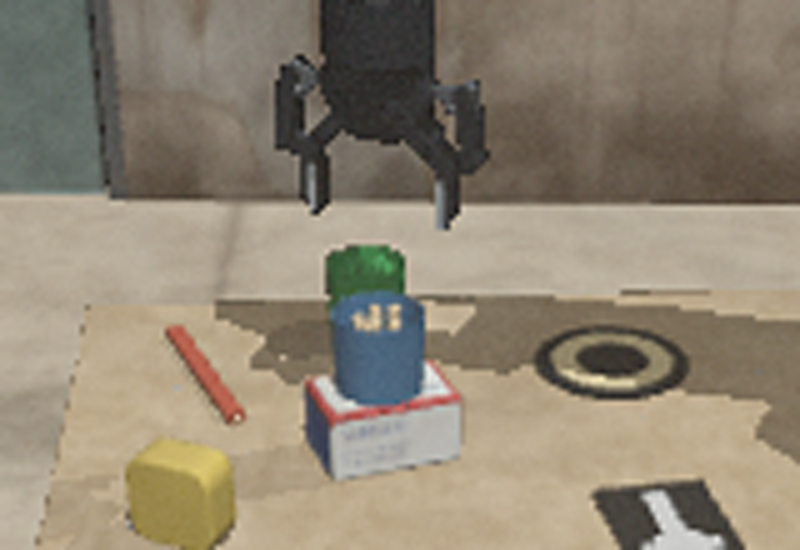

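View pics/t1.png

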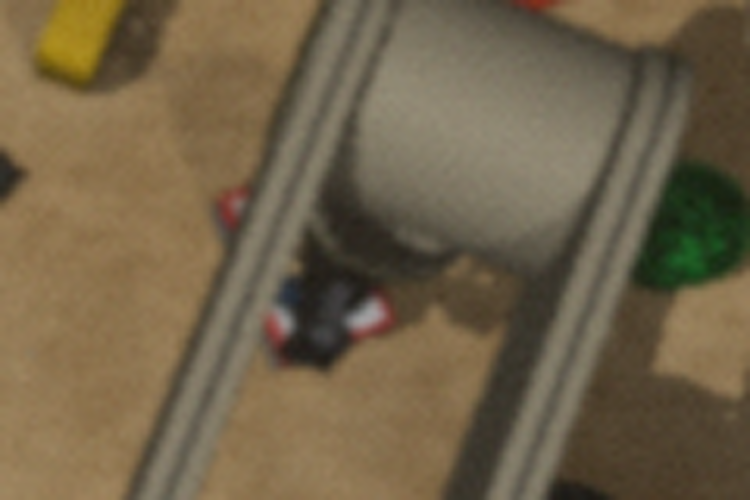

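The side view shows the open fingers (crop x 315 and 443, midpoint 379) centred over the pot (x 379). Descend.

move_arm:
  rows:
    - [[0,0,0.014,0,0,0],[0,0,0.028,0,0,0],[0,0,0.042,0,0,0],[0,0,0.056,0,0,0],[0,0,0.07,0,0,0],[0,0,0.0805,0,0,0],[0,0,0.091,0,0,0],[0,0,0.1015,0,0,0],[0,0,0.112,0,0,0],[0,0,0.112,0,0,0]]

```text
time: 2.9
tool_pos: [644.9, -215.5, 65.8]
tcp_rot: [-179.8, -0.0, 70.0]
ft_force: [0.2, 0.5, 0.3]
finger_gap: 85.5
```

move_arm:
  rows:
    - [[0,0,0,0,0,0],[0,0,0,0,0,0],[0,0,0,0,0,0],[0,0,0,0,0,0],[0,0,0,0,0,0],[0,0,0,0,0,0],[0,0,0,0,0,0],[0,0,0,0,0,0]]
  grip: 0
  newtons: 25

```text
time: 3.7
tool_pos: [646.6, -216.1, 68.8]
tcp_rot: [179.9, -0.0, 70.0]
ft_force: [0.6, 0.4, 5.6]
finger_gap: 66.0
```

```bash
python3 - <<'E'
from h import *
s=snap('side'); q=sensors.sense(); print(q['tool_pos'],q['tcp_rot'],q['finger_gap'],q['ft_force'])
im=s['color'][90:200,170:330,::-1]
cv2.imwrite('pics/s2.png',cv2.resize(im,(800,550),interpolation=cv2.INTER_CUBIC))
from plan import plan
plan((646,-216,74,70,2),(646,-216,160,70,4),(478,371,160,70,14))
E
```

```text
[ 646.60878443 -216.15116814   68.84063239] [ 1.79919423e+02 -8.05829664e-04  7.00160732e+01] 65.9054662656062 [-0.42899912  0.45817901  5.55353892]
step mm 3.0000708324971264 deg 0.006999999999997897
step mm 21.5 deg 0.0
step mm 43.6119834683177 deg 0.0
[[[-0.0,-0.0,-0.003,0,0,0.0],[-0.0,-0.0,-0.006,0,0,0.0],[-0.0,-0.0,-0.0275,0,0,0.0],[-0.0,-0.0,-0.049,0,0,0.0],[-0.0,-0.0,-0.0705,0,0,0.0],[-0.0,-0.0,-0.092,0,0,0.0],[0.0353,-0.0256,-0.092,0,0,0.0],[0.0706,-0.0512,-0.092,0,0,0.0],[0.1059,-0.0769,-0.092,0,0,0.0],[0.1412,-0.1025,-0.092,0,0,0.0],[0.1765,-0.1281,-0.092,0,0,0.0],[0.2118,-0.1537,-0.092,0,0,0.0],[0.2471,-0.1793,-0.092,0,0,0.0],[0.2824,-0.2049,-0.092,0,0,0.0],[0.3177,-0.2305,-0.092,0,0,0.0],[0.353,-0.2561,-0.092,0,0,0.0],[0.3883,-0.2817,-0.092,0,0,0.0],[0.4236,-0.3073,-0.092,0,0,0.0],[0.4589,-0.3329,-0.092,0,0,0.0],[0.4942,-0.3585,-0.092,0,0,0.0]]]
end [478.04112161 370.98528272 160.        ] 70.014
```

View pics/s2.png

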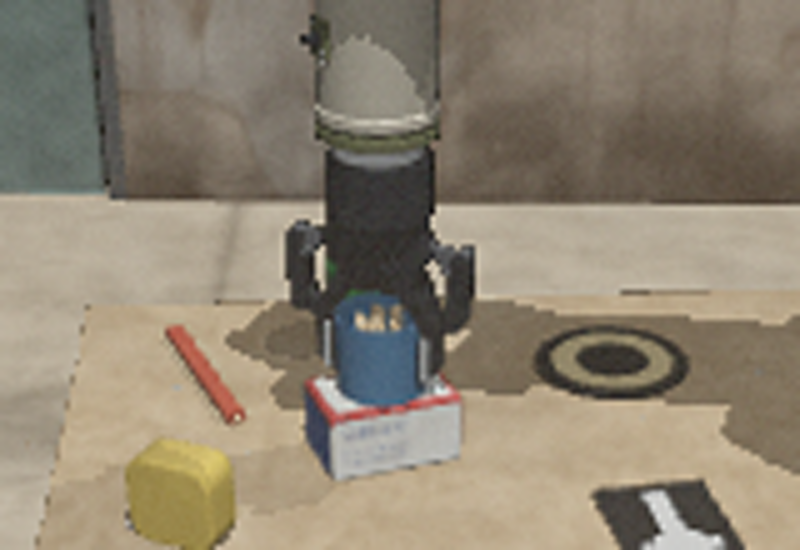

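move_arm:
  rows:
    - [[0,0,-0.003,0,0,0],[0,0,-0.006,0,0,0],[0,0,-0.0275,0,0,0],[0,0,-0.049,0,0,0],[0,0,-0.0705,0,0,0],[0,0,-0.092,0,0,0],[0.0353,-0.0256,-0.092,0,0,0],[0.0706,-0.0512,-0.092,0,0,0],[0.1059,-0.0769,-0.092,0,0,0],[0.1412,-0.1025,-0.092,0,0,0],[0.1765,-0.1281,-0.092,0,0,0],[0.2118,-0.1537,-0.092,0,0,0],[0.2471,-0.1793,-0.092,0,0,0],[0.2824,-0.2049,-0.092,0,0,0],[0.3177,-0.2305,-0.092,0,0,0],[0.353,-0.2561,-0.092,0,0,0],[0.3883,-0.2817,-0.092,0,0,0],[0.4236,-0.3073,-0.092,0,0,0],[0.4589,-0.3329,-0.092,0,0,0],[0.4942,-0.3585,-0.092,0,0,0]]

```text
time: 5.75
tool_pos: [477.0, 372.4, 159.8]
tcp_rot: [-180.0, 0.0, 70.0]
ft_force: [0.8, -0.3, -1.7]
finger_gap: 65.7
```

```bash
python3 - <<'E'
from h import *
import pickle
q=sensors.sense(); print(q['tool_pos'],q['finger_gap'])
t=snap('top'); s=snap('side'); q=sensors.sense(); print(q['tool_pos'],q['tcp_rot'],q['finger_gap'],q['ft_force'])
pickle.dump(dict(t),open('top1.pkl','wb'));pickle.dump(dict(s),open('side1.pkl','wb'))
a=cv2.resize(t['color'][130:190,290:350,::-1],(400,400),interpolation=cv2.INTER_CUBIC)
b=cv2.resize(s['color'][220:340,260:380,::-1],(400,400),interpolation=cv2.INTER_CUBIC)
cv2.imwrite('pics/s3.png',np.hstack([a,b]))
from plan import plan
plan((478.4,371.2,160,70,1),(478.4,371.2,40,70,6),(478.4,371.2,21,70,5))
E
```

```text
[477.01693525 372.40287457 159.77353416] 65.66478053940399
[475.48437536 375.60039801 159.73415323] [-1.79907016e+02 -6.07075944e-02  7.02859708e+01] 65.48693344843639 [ 0.48346831 -0.42043839 -1.34725682]
step mm 0.41820713526423764 deg 0.013999999999995794
step mm 20.0 deg 0.0
step mm 3.8 deg 0.0
[[[0.0003,0.0003,0.0,0,0,0.0],[0.0003,0.0003,0.02,0,0,0.0],[0.0003,0.0003,0.04,0,0,0.0],[0.0003,0.0003,0.06,0,0,0.0],[0.0003,0.0003,0.08,0,0,0.0],[0.0003,0.0003,0.1,0,0,0.0],[0.0003,0.0003,0.12,0,0,0.0],[0.0003,0.0003,0.1238,0,0,0.0],[0.0003,0.0003,0.1276,0,0,0.0],[0.0003,0.0003,0.1314,0,0,0.0],[0.0003,0.0003,0.1352,0,0,0.0],[0.0003,0.0003,0.139,0,0,0.0]]]
end [478.42559162 371.16467841  21.        ] 70.014
```

View pics/s3.png

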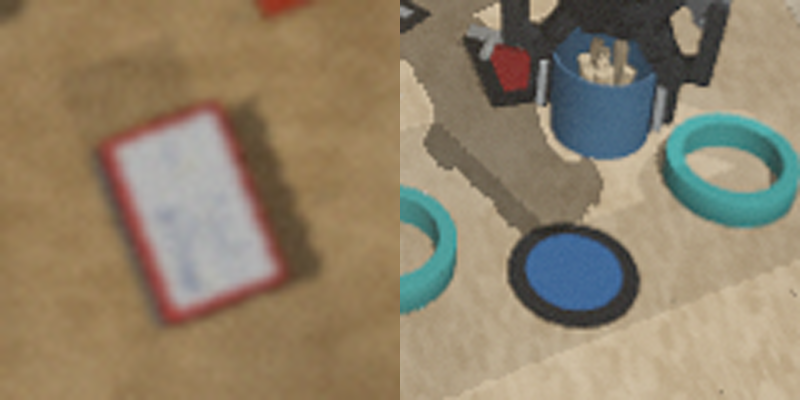

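Pot held upright, carton uncovered. Let it settle, then lower.

move_arm:
  rows:
    - [[0.0003,0.0003,0,0,0,0],[0.0003,0.0003,0,0,0,0],[0.0003,0.0003,0,0,0,0],[0.0003,0.0003,0.02,0,0,0],[0.0003,0.0003,0.04,0,0,0],[0.0003,0.0003,0.06,0,0,0],[0.0003,0.0003,0.08,0,0,0],[0.0003,0.0003,0.1,0,0,0],[0.0003,0.0003,0.115,0,0,0],[0.0003,0.0003,0.122,0,0,0],[0.0003,0.0003,0.127,0,0,0],[0.0003,0.0003,0.131,0,0,0],[0.0003,0.0003,0.135,0,0,0],[0.0003,0.0003,0.137,0,0,0],[0.0003,0.0003,0.139,0,0,0],[0.0003,0.0003,0.139,0,0,0],[0.0003,0.0003,0.139,0,0,0]]

```text
time: 7.55
tool_pos: [478.5, 371.3, 21.2]
tcp_rot: [180.0, -0.0, 70.0]
ft_force: [0.2, -0.1, -0.1]
finger_gap: 66.0
```

```bash
python3 - <<'E'
from meas import *
q=sensors.sense(); print(q['tool_pos'],q['tcp_rot'],q['ft_force'])
s=snap('side')
b=cv2.resize(s['color'][220:340,260:380,::-1],(500,500),interpolation=cv2.INTER_CUBIC)
cv2.imwrite('pics/s4.png',b)
T=pickle.load(open('top1.pkl','rb'))
it=up(T['color']).astype(np.uint8); hsv=cv2.cvtColor(it,cv2.COLOR_RGB2HSV); ii=it.astype(int)
m=((ii[...,0]>1.75*ii[...,1])|((hsv[...,1]<75)&(hsv[...,2]>110))).astype(np.uint8)
mm=m*0; sl=np.s_[142*K8:184*K8,300*K8:336*K8]; mm[sl]=m[sl]; mm=cv2.morphologyEx(mm,cv2.MORPH_CLOSE,np.ones((9,9)))
c=max(cv2.findContours(mm,0,1)[0],key=cv2.contourArea); print('carton',rect(wc(T,c,52)))
cv2.drawContours(it,[c],-1,(255,0,255),1); cv2.imwrite('pics/c4.png',it[sl][...,::-1])
# pull again in top1? robot may occlude
E
```

```text
[478.52055244 371.25954226  21.18365659] [ 1.79990432e+02 -1.16406488e-02  7.00189666e+01] [ 0.20051244 -0.13364708 -0.10884177]
carton [ 644.  -214.2  101.1   72.6   20.8  643.6 -215.4 6287.2]
```

View pics/s4.png

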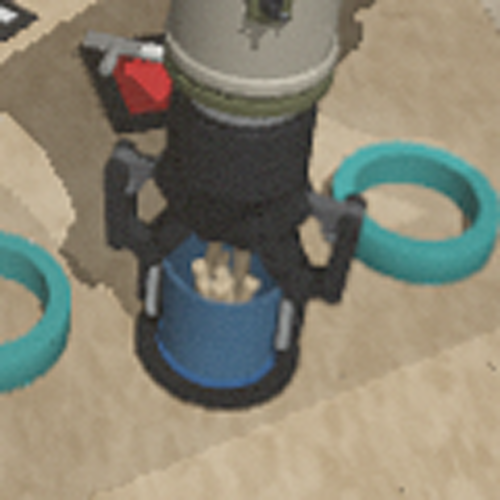

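View pics/c4.png

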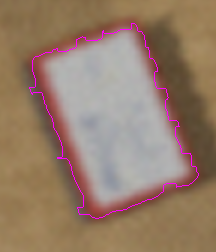

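Pot stands on its mat (side crop: base ellipse centred ~(218,345), the thin blue rim visible in front). Release and rise.

```bash
python3 - <<'E'
from plan import plan
plan((478.4,371.2,21,70,4),(478.4,371.2,150,70,8))
plan((460.1,127.6,90,160.1,11),(460.1,127.6,90,160.1,3))
E
```

```text
step mm 0.010904545567160518 deg 0.0034999999999989484
step mm 16.125 deg 0.0
[[[0.0,-0.0,0.0,0,0,0.0],[0.0,-0.0,0.0,0,0,0.0],[0.0,-0.0,0.0,0,0,0.0],[0.0,-0.0,0.0,0,0,0.0],[0.0,-0.0,-0.0161,0,0,0.0],[0.0,-0.0,-0.0323,0,0,0.0],[0.0,-0.0,-0.0484,0,0,0.0],[0.0,-0.0,-0.0645,0,0,0.0],[0.0,-0.0,-0.0806,0,0,0.0],[0.0,-0.0,-0.0968,0,0,0.0],[0.0,-0.0,-0.1129,0,0,0.0],[0.0,-0.0,-0.129,0,0,0.0]]]
end [478.42559162 371.16467841 150.        ] 70.014
step mm 22.86496108154451 deg 8.189636363636364
step mm 0.0 deg 0.0
[[[-0.0214,0.006,0.0055,0,0,-8.2],[-0.0428,0.012,0.0109,0,0,-16.4],[-0.0641,0.018,0.0164,0,0,-24.6],[-0.0855,0.024,0.0218,0,0,-32.8],[-0.1069,0.03,0.0273,0,0,-40.9],[-0.1283,0.036,0.0327,0,0,-49.1],[-0.1496,0.042,0.0382,0,0,-57.3],[-0.171,0.048,0.0436,0,0,-65.5],[-0.1924,0.054,0.0491,0,0,-73.7],[-0.2138,0.06,0.0545,0,0,-81.9],[-0.2352,0.066,0.06,0,0,-90.1],[-0.2352,0.066,0.06,0,0,-90.1],[-0.2352,0.066,0.06,0,0,-90.1],[-0.2352,0.066,0.06,0,0,-90.1]]]
end [460.06168746 127.57115012  90.        ] 160.11399999999998
```

move_arm:
  rows:
    - [[0,0,0,0,0,0],[0,0,0,0,0,0],[0,0,0,0,0,0],[0,0,0,0,0,0],[0,0,0,0,0,0],[0,0,-0.016,0,0,0],[0,0,-0.032,0,0,0],[0,0,-0.048,0,0,0],[0,0,-0.065,0,0,0],[0,0,-0.081,0,0,0],[0,0,-0.097,0,0,0],[0,0,-0.113,0,0,0],[0,0,-0.129,0,0,0],[0,0,-0.129,0,0,0]]
  grip: 1

```text
time: 9.0
tool_pos: [479.9, 372.2, 153.5]
tcp_rot: [179.8, -0.2, 70.0]
ft_force: [0.2, 1.5, 0.7]
finger_gap: 85.5
```

move_arm:
  rows:
    - [[-0.0214,0.006,0.0055,0,0,-8.2],[-0.0428,0.012,0.0109,0,0,-16.4],[-0.0641,0.018,0.0164,0,0,-24.6],[-0.0855,0.024,0.0218,0,0,-32.8],[-0.1069,0.03,0.0273,0,0,-40.9],[-0.1283,0.036,0.0327,0,0,-49.1],[-0.1496,0.042,0.0382,0,0,-57.3],[-0.171,0.048,0.0436,0,0,-65.5],[-0.1924,0.054,0.0491,0,0,-73.7],[-0.2138,0.06,0.0545,0,0,-81.9],[-0.2352,0.066,0.06,0,0,-90.1],[-0.2352,0.066,0.06,0,0,-90.1],[-0.2352,0.066,0.06,0,0,-90.1],[-0.2352,0.066,0.06,0,0,-90.1]]
  grip: 0.45

```text
time: 10.4
tool_pos: [460.2, 128.2, 90.1]
tcp_rot: [180.0, 0.0, 160.0]
ft_force: [-0.1, 0.1, 0.2]
finger_gap: 38.1
```

```bash
python3 - <<'E'
from meas import *
q=sensors.sense(); print(q['tool_pos'],q['tcp_rot'],q['finger_gap'])
s=snap('side');t=snap('top')
pickle.dump(dict(t),open('top2.pkl','wb'));pickle.dump(dict(s),open('side2.pkl','wb'))
b=cv2.resize(s['color'][180:280,250:370,::-1],(480,400),interpolation=cv2.INTER_CUBIC)
a=cv2.resize(t['color'][190:240,126:176,::-1],(320,400)[::-1] and (320,400),interpolation=cv2.INTER_CUBIC)
cv2.imwrite('pics/s5.png',np.hstack([b,a]))
S=pickle.load(open('side0.pkl','rb'))
# handle posts & bar ends in side view for cross-check: bar silver
im=up(S['color']).astype(np.uint8);hsv=cv2.cvtColor(im,cv2.COLOR_RGB2HSV)
m=((hsv[...,1]<45)&(hsv[...,2]>120)).astype(np.uint8);mm=m*0;sl=np.s_[222*K8:252*K8,274*K8:340*K8];mm[sl]=m[sl]
c=max(cv2.findContours(mm,0,1)[0],key=cv2.contourArea);print('pull side',rect(wc(S,c,11)))
from plan import plan
plan((460.1,127.6,30,160.1,5),(460.1,127.6,13.5,160.1,4),(460.1,127.6,13.5,160.1,2))
E
```

```text
[460.1957587  128.20856668  90.10049032] [1.79977756e+02 1.05517256e-03 1.59954721e+02] 38.14939147739806
pull side [ 465.4  138.5  162.3   48.3  -20.   461.2  128.9 3198.2]
step mm 12.000003833609835 deg 0.0027999999999963167
step mm 4.125 deg 0.0
step mm 0.0 deg 0.0
[[[-0.0,0.0,0.012,0,0,0.0],[-0.0,0.0,0.024,0,0,0.0],[-0.0,0.0,0.036,0,0,0.0],[-0.0,0.0,0.048,0,0,0.0],[-0.0,0.0,0.06,0,0,0.0],[-0.0,0.0,0.0641,0,0,0.0],[-0.0,0.0,0.0683,0,0,0.0],[-0.0,0.0,0.0724,0,0,0.0],[-0.0,0.0,0.0765,0,0,0.0],[-0.0,0.0,0.0765,0,0,0.0],[-0.0,0.0,0.0765,0,0,0.0]]]
end [460.06168746 127.57115012  13.5       ] 160.11399999999998
```

View pics/s5.png

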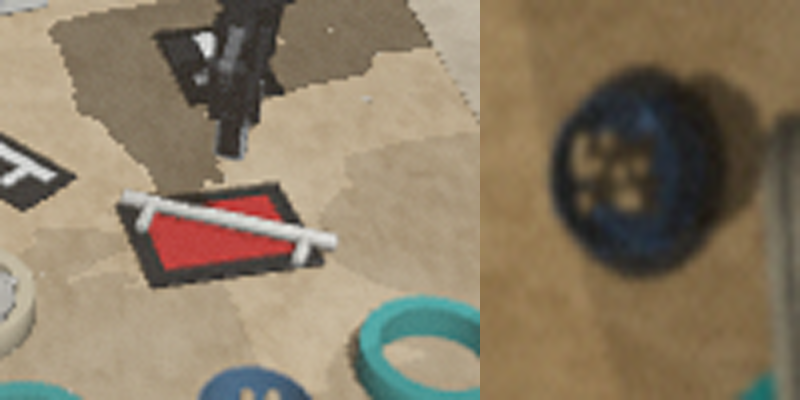

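Handle clear below the fingers; descend and grip.

move_arm:
  rows:
    - [[0,0,0.012,0,0,0],[0,0,0.024,0,0,0],[0,0,0.036,0,0,0],[0,0,0.048,0,0,0],[0,0,0.06,0,0,0],[0,0,0.0641,0,0,0],[0,0,0.0683,0,0,0],[0,0,0.0724,0,0,0],[0,0,0.0765,0,0,0],[0,0,0.0765,0,0,0],[0,0,0.0765,0,0,0]]

```text
time: 11.6
tool_pos: [460.2, 127.6, 13.7]
tcp_rot: [180.0, 0.0, 160.1]
ft_force: [-0.2, -0.2, -0.0]
finger_gap: 38.2
```

move_arm:
  rows:
    - [[0,0,0,0,0,0],[0,0,0,0,0,0],[0,0,0,0,0,0],[0,0,0,0,0,0],[0,0,0,0,0,0],[0,0,0,0,0,0]]
  grip: 0
  newtons: 40

```text
time: 12.2
tool_pos: [460.4, 127.6, 13.9]
tcp_rot: [180.0, 0.0, 160.1]
ft_force: [-1.4, -0.2, 5.1]
finger_gap: 10.0
```

```bash
python3 - <<'E'
from h import *
q=sensors.sense(); print(q['tool_pos'],q['tcp_rot'],q['finger_gap'],q['ft_force'])
s=snap('side')
b=cv2.resize(s['color'][180:280,250:370,::-1],(600,500),interpolation=cv2.INTER_CUBIC)
cv2.imwrite('pics/s6.png',b)
from plan import plan
plan((460.1,127.6,90,160.1,7),(646.6,12.5,90,135.75,8),(646.6,12.5,90,135.75,4))
E
```

```text
[460.36861047 127.61655817  13.91282934] [1.79984467e+02 2.77104309e-02 1.60112185e+02] 10.039836620853102 [-1.40759282 -0.19479394  5.08617154]
step mm 10.92857357625214 deg 0.001999999999997369
step mm 27.394758850918908 deg 3.0437499999999993
step mm 0.0 deg 0.0
[[[-0.0,0.0,-0.0109,0,0,0.0],[-0.0,0.0,-0.0219,0,0,0.0],[-0.0,0.0,-0.0328,0,0,0.0],[-0.0,0.0,-0.0437,0,0,0.0],[-0.0,0.0,-0.0546,0,0,0.0],[-0.0,0.0,-0.0656,0,0,0.0],[-0.0,0.0,-0.0765,0,0,0.0],[-0.0268,-0.0056,-0.0765,0,0,3.1],[-0.0537,-0.0112,-0.0765,0,0,6.1],[-0.0805,-0.0168,-0.0765,0,0,9.1],[-0.1073,-0.0224,-0.0765,0,0,12.2],[-0.1341,-0.028,-0.0765,0,0,15.2],[-0.1609,-0.0336,-0.0765,0,0,18.3],[-0.1877,-0.0392,-0.0765,0,0,21.3],[-0.2146,-0.0448,-0.0765,0,0,24.4],[-0.2146,-0.0448,-0.0765,0,0,24.4],[-0.2146,-0.0448,-0.0765,0,0,24.4],[-0.2146,-0.0448,-0.0765,0,0,24.4],[-0.2146,-0.0448,-0.0765,0,0,24.4]]]
end [646.62665153  12.44637354  90.        ] 135.71399999999997
```

View pics/s6.png

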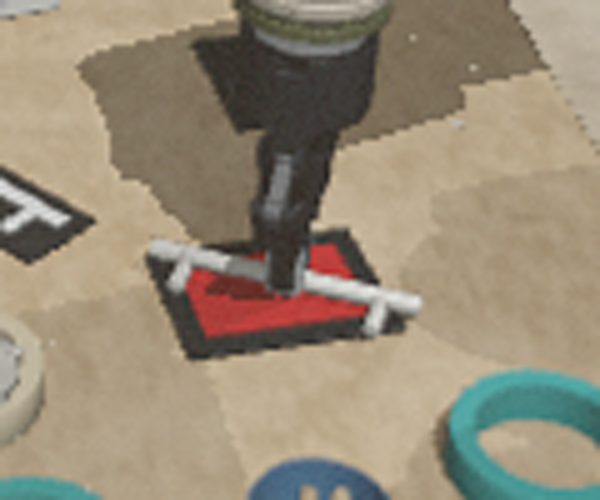

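Fingers hold the bar mid-length (crop (290,275)). Lift and carry.

move_arm:
  rows:
    - [[0,0,-0.0109,0,0,0],[0,0,-0.0219,0,0,0],[0,0,-0.0328,0,0,0],[0,0,-0.0437,0,0,0],[0,0,-0.0546,0,0,0],[0,0,-0.0656,0,0,0],[0,0,-0.0765,0,0,0],[-0.0268,-0.0056,-0.0765,0,0,3.1],[-0.0537,-0.0112,-0.0765,0,0,6.1],[-0.0805,-0.0168,-0.0765,0,0,9.1],[-0.1073,-0.0224,-0.0765,0,0,12.2],[-0.1341,-0.028,-0.0765,0,0,15.2],[-0.1609,-0.0336,-0.0765,0,0,18.3],[-0.1877,-0.0392,-0.0765,0,0,21.3],[-0.2146,-0.0448,-0.0765,0,0,24.4],[-0.2146,-0.0448,-0.0765,0,0,24.4],[-0.2146,-0.0448,-0.0765,0,0,24.4],[-0.2146,-0.0448,-0.0765,0,0,24.4],[-0.2146,-0.0448,-0.0765,0,0,24.4]]

```text
time: 14.15
tool_pos: [645.9, 13.2, 90.0]
tcp_rot: [-180.0, -0.0, 135.8]
ft_force: [0.6, 0.6, 0.2]
finger_gap: 10.1
```

```bash
python3 - <<'E'
from meas import *
q=sensors.sense(); print(q['tool_pos'],q['tcp_rot'],q['finger_gap'],q['ft_force'])
s=snap('side'); t=snap('top')
pickle.dump(dict(t),open('top3.pkl','wb'));pickle.dump(dict(s),open('side3.pkl','wb'))
b=cv2.resize(s['color'][170:270,190:310,::-1],(480,400),interpolation=cv2.INTER_CUBIC)
im=up(t['color']).astype(np.uint8)
# carton mat: dark|red
for nm,X,box in(('top',t,(195,185,245,240)),('side',s,(270,215,345,260))):
    im=up(X['color']); ii=im.astype(int); m=((ii.max(2)<95)|(ii[...,0]>1.9*ii[...,1])).astype(np.uint8)
    x0,y0,x1,y1=[int(K8*q) for q in box]; mm=m*0; mm[y0:y1,x0:x1]=m[y0:y1,x0:x1]
    c=max(cv2.findContours(mm,0,1)[0],key=cv2.contourArea); print(nm,'cmat',rect(wc(X,c,4)))
    cv2.drawContours(im,[c],-1,(255,0,255),1); cv2.imwrite('pics/c5_%s.png'%nm,cv2.resize(im[y0:y1,x0:x1,::-1],(320,400)))
cv2.imwrite('pics/s7.png',np.hstack([b,cv2.imread('pics/c5_top.png')]))
from plan import plan
plan((646.6,12.5,30,135.75,5),(646.6,12.5,14,135.75,5),(646.6,12.5,14,135.75,3))
E
```

```text
[645.86369597  13.15294965  90.02309774] [-1.79983774e+02 -2.99263250e-02  1.35782132e+02] 10.07258529402942 [0.55392124 0.56996949 0.1724367 ]
top cmat [ 4.6380e+02  1.7140e+02  1.3400e+02  4.1100e+01 -1.1000e+00  4.7640e+02
  1.6800e+02  3.2026e+03]
side cmat [4.69000e+02 1.34700e+02 1.29500e+02 9.79000e+01 1.18000e+01 4.68600e+02
 1.34600e+02 1.21602e+04]
step mm 12.000005976834002 deg 0.007200000000005957
step mm 3.2 deg 0.0
step mm 0.0 deg 0.0
[[[0.0,0.0,0.012,0,0,-0.0],[0.0,0.0,0.024,0,0,-0.0],[0.0,0.0,0.036,0,0,-0.0],[0.0,0.0,0.048,0,0,-0.0],[0.0001,0.0,0.06,0,0,-0.0],[0.0001,0.0,0.0632,0,0,-0.0],[0.0001,0.0,0.0664,0,0,-0.0],[0.0001,0.0,0.0696,0,0,-0.0],[0.0001,0.0,0.0728,0,0,-0.0],[0.0001,0.0,0.076,0,0,-0.0],[0.0001,0.0,0.076,0,0,-0.0],[0.0001,0.0,0.076,0,0,-0.0],[0.0001,0.0,0.076,0,0,-0.0]]]
end [646.55506519  12.51619758  14.        ] 135.71399999999997
```

View pics/s7.png

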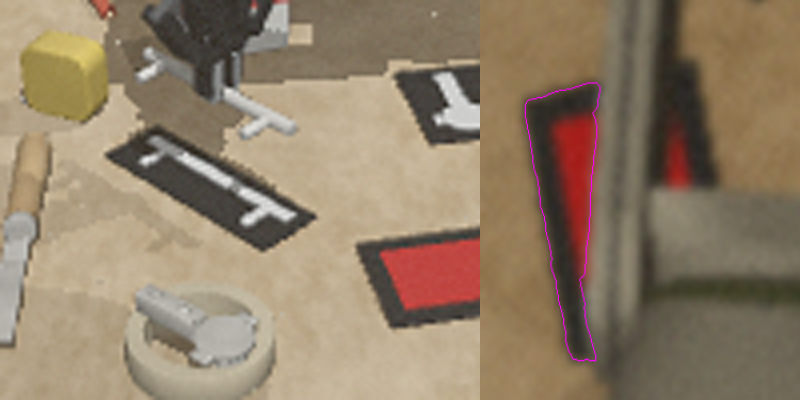

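Handle hangs level, aligned above its outline. Lower.

move_arm:
  rows:
    - [[0,0,0.012,0,0,0],[0,0,0.024,0,0,0],[0,0,0.036,0,0,0],[0,0,0.048,0,0,0],[0.0001,0,0.06,0,0,0],[0.0001,0,0.0632,0,0,0],[0.0001,0,0.0664,0,0,0],[0.0001,0,0.0696,0,0,0],[0.0001,0,0.0728,0,0,0],[0.0001,0,0.076,0,0,0],[0.0001,0,0.076,0,0,0],[0.0001,0,0.076,0,0,0],[0.0001,0,0.076,0,0,0]]

```text
time: 15.55
tool_pos: [646.6, 12.5, 14.1]
tcp_rot: [180.0, 0.0, 135.7]
ft_force: [0.7, 0.2, -1.5]
finger_gap: 10.2
```

```bash
python3 - <<'E'
from meas import *
q=sensors.sense(); print(q['tool_pos'],q['tcp_rot'],q['finger_gap'],q['ft_force'])
s=snap('side')
b=cv2.resize(s['color'][170:270,190:310,::-1],(720,600),interpolation=cv2.INTER_CUBIC)
cv2.imwrite('pics/s8.png',b)
E
```

```text
[646.56357413  12.52118685  14.08528511] [1.79998254e+02 6.19715971e-04 1.35713976e+02] 10.20325417219698 [ 0.66094264  0.18217892 -1.5106053 ]
```

View pics/s8.png

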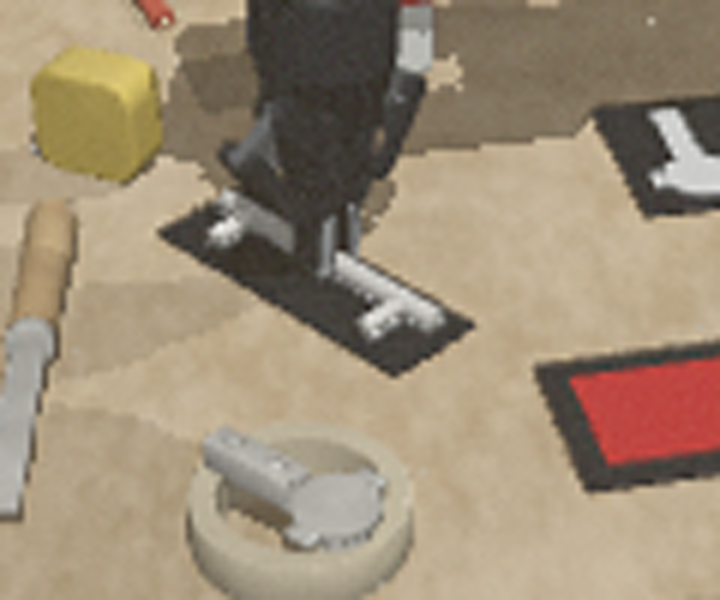

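```bash
python3 - <<'E'
from plan import plan
plan((646.6,12.5,14,135.7,4),(646.6,12.5,110,135.7,6))
plan((644.5,-214.5,110,20.8,15),(644.5,-214.5,110,20.8,3))
E
```

```text
step mm 0.011941259114657696 deg 0.0034999999999953957
step mm 16.0 deg 0.0
[[[-0.0,0.0,0.0,0,0,0.0],[-0.0,0.0,0.0,0,0,0.0],[-0.0,0.0,0.0,0,0,0.0],[-0.0,0.0,0.0,0,0,0.0],[-0.0,0.0,-0.016,0,0,0.0],[-0.0,0.0,-0.032,0,0,0.0],[-0.0,0.0,-0.048,0,0,0.0],[-0.0,0.0,-0.064,0,0,0.0],[-0.0,0.0,-0.08,0,0,0.0],[-0.0,0.0,-0.096,0,0,0.0]]]
end [646.55506519  12.51619758 110.        ] 135.71399999999997
step mm 15.135033275301389 deg 7.660933333333332
step mm 0.0 deg 0.0
[[[-0.0105,-0.0109,0.0,0,0,7.7],[-0.0209,-0.0219,0.0,0,0,15.3],[-0.0314,-0.0328,0.0,0,0,23.0],[-0.0419,-0.0437,0.0,0,0,30.6],[-0.0523,-0.0546,0.0,0,0,38.3],[-0.0628,-0.0656,0.0,0,0,46.0],[-0.0733,-0.0765,0.0,0,0,53.6],[-0.0838,-0.0874,0.0,0,0,61.3],[-0.0942,-0.0984,0.0,0,0,68.9],[-0.1047,-0.1093,0.0,0,0,76.6],[-0.1152,-0.1202,0.0,0,0,84.3],[-0.1256,-0.1312,0.0,0,0,91.9],[-0.1361,-0.1421,0.0,0,0,99.6],[-0.1466,-0.153,0.0,0,0,107.3],[-0.157,-0.1639,0.0,0,0,114.9],[-0.157,-0.1639,0.0,0,0,114.9],[-0.157,-0.1639,0.0,0,0,114.9],[-0.157,-0.1639,0.0,0,0,114.9]]]
end [ 644.5040143  -214.43754923  110.        ] 20.813999999999965
```

move_arm:
  rows:
    - [[0,0,0,0,0,0],[0,0,0,0,0,0],[0,0,0,0,0,0],[0,0,0,0,0,0],[0,0,-0.01,0,0,0],[0,0,-0.03,0,0,0],[0,0,-0.05,0,0,0],[0,0,-0.07,0,0,0],[0,0,-0.09,0,0,0],[0,0,-0.096,0,0,0]]
  grip: 0.4

```text
time: 16.6
tool_pos: [648.5, 12.4, 113.9]
tcp_rot: [179.8, 0.2, 135.7]
ft_force: [-0.1, 0.4, 0.4]
finger_gap: 34.4
```

move_arm:
  rows:
    - [[-0.0105,-0.0109,0,0,0,7.7],[-0.0209,-0.0219,0,0,0,15.3],[-0.0314,-0.0328,0,0,0,23.0],[-0.0419,-0.0437,0,0,0,30.6],[-0.0523,-0.0546,0,0,0,38.3],[-0.0628,-0.0656,0,0,0,46.0],[-0.0733,-0.0765,0,0,0,53.6],[-0.0838,-0.0874,0,0,0,61.3],[-0.0942,-0.0984,0,0,0,68.9],[-0.1047,-0.1093,0,0,0,76.6],[-0.1152,-0.1202,0,0,0,84.3],[-0.1256,-0.1312,0,0,0,91.9],[-0.1361,-0.1421,0,0,0,99.6],[-0.1466,-0.153,0,0,0,107.3],[-0.157,-0.1639,0,0,0,114.9],[-0.157,-0.1639,0,0,0,114.9],[-0.157,-0.1639,0,0,0,114.9],[-0.157,-0.1639,0,0,0,114.9]]
  grip: 1

```text
time: 18.4
tool_pos: [644.4, -213.5, 109.7]
tcp_rot: [-180.0, 0.0, 21.0]
ft_force: [0.1, -0.0, -0.3]
finger_gap: 85.4
```

```bash
python3 - <<'E'
from meas import *
q=sensors.sense(); print(q['tool_pos'],q['tcp_rot'],q['finger_gap'],q['ft_force'])
s=snap('side');t=snap('top')
pickle.dump(dict(t),open('top4.pkl','wb'));pickle.dump(dict(s),open('side4.pkl','wb'))
b=cv2.resize(s['color'][100:240,190:310,::-1],(430,500),interpolation=cv2.INTER_CUBIC)
a=cv2.resize(t['color'][130:240,190:290,::-1],(370,500)[:2],interpolation=cv2.INTER_CUBIC)
cv2.imwrite('pics/s9.png',np.hstack([b,cv2.resize(a,(370,500))]))
it=up(t['color']); ii=it.astype(int)
m=((ii.max(2)<95)|(ii[...,0]>1.9*ii[...,1])).astype(np.uint8); sl=np.s_[185*K8:240*K8,195*K8:240*K8];mm=m*0;mm[sl]=m[sl]
c=max(cv2.findContours(mm,0,1)[0],key=cv2.contourArea); print('cmat',rect(wc(t,c,4)))
from plan import plan
plan((644.5,-214.5,40,20.8,6),(644.5,-214.5,20,20.8,4),(644.5,-214.5,20,20.8,2))
E
```

```text
[ 644.43260761 -213.52303072  109.73592718] [-1.79963665e+02  1.05862772e-02  2.10144071e+01] 85.40631527684357 [ 0.0893703  -0.00937865 -0.27241417]
cmat [4.691e+02 1.312e+02 1.309e+02 9.990e+01 1.170e+01 4.691e+02 1.316e+02
 1.253e+04]
step mm 11.666671328824139 deg 0.002333333333327303
step mm 5.0 deg 0.0
step mm 0.0 deg 0.0
[[[-0.0,0.0,0.0117,0,0,0.0],[-0.0,0.0,0.0233,0,0,0.0],[-0.0,0.0,0.035,0,0,0.0],[-0.0,0.0,0.0467,0,0,0.0],[-0.0,0.0,0.0583,0,0,0.0],[-0.0,0.0001,0.07,0,0,0.0],[-0.0,0.0001,0.075,0,0,0.0],[-0.0,0.0001,0.08,0,0,0.0],[-0.0,0.0001,0.085,0,0,0.0],[-0.0,0.0001,0.09,0,0,0.0],[-0.0,0.0001,0.09,0,0,0.0],[-0.0,0.0001,0.09,0,0,0.0]]]
end [ 644.53954784 -214.53102312   20.        ] 20.813999999999965
```

View pics/s9.png

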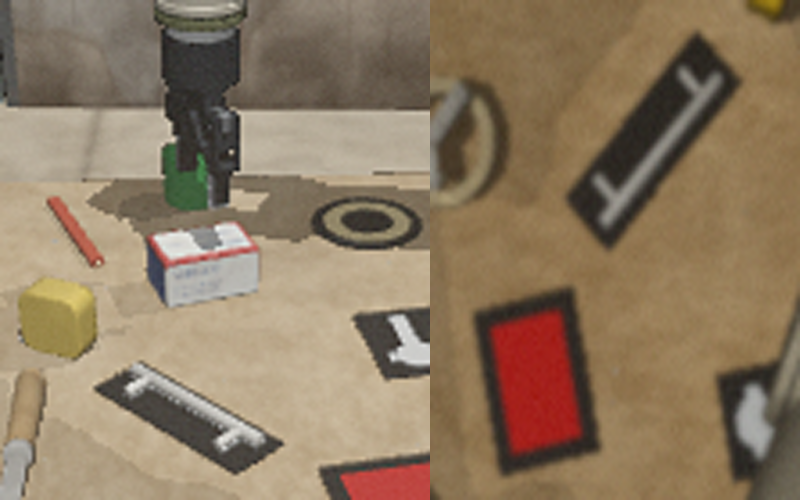

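Handle lies on its outline; the gripper is over the carton. The carton mat is now clear: top (469,131.4), side (469,134.7), 11.7°. Descend and grip.

move_arm:
  rows:
    - [[0,0,0.0117,0,0,0],[0,0,0.0233,0,0,0],[0,0,0.035,0,0,0],[0,0,0.0467,0,0,0],[0,0,0.0583,0,0,0],[0,0.0001,0.07,0,0,0],[0,0.0001,0.075,0,0,0],[0,0.0001,0.08,0,0,0],[0,0.0001,0.085,0,0,0],[0,0.0001,0.09,0,0,0],[0,0.0001,0.09,0,0,0],[0,0.0001,0.09,0,0,0]]

```text
time: 19.7
tool_pos: [644.6, -214.5, 20.1]
tcp_rot: [180.0, -0.0, 20.8]
ft_force: [-0.2, -0.1, -0.7]
finger_gap: 85.1
```

move_arm:
  rows:
    - [[0,0,0,0,0,0],[0,0,0,0,0,0],[0,0,0,0,0,0],[0,0,0,0,0,0],[0,0,0,0,0,0],[0,0,0,0,0,0],[0,0,0,0,0,0],[0,0,0,0,0,0]]
  grip: 0
  newtons: 40

```text
time: 20.5
tool_pos: [645.4, -215.1, 21.2]
tcp_rot: [179.9, -0.1, 20.8]
ft_force: [1.0, -2.6, 5.5]
finger_gap: 65.7
```

```bash
python3 - <<'E'
from meas import *
q=sensors.sense(); print(q['tool_pos'],q['tcp_rot'],q['finger_gap'],q['ft_force'])
s=snap('side')
b=cv2.resize(s['color'][130:200,210:300,::-1],(720,560),interpolation=cv2.INTER_CUBIC)
cv2.imwrite('pics/s10.png',b)
from plan import plan
plan((644.5,-214.5,100,20.8,6),(469,133,100,11.75,12),(469,133,100,11.75,2))
E
```

```text
[ 645.39658599 -215.11701283   21.15048694] [ 1.79906195e+02 -8.16255389e-02  2.08082302e+01] 65.6947367352252 [ 1.01866058 -2.62564784  5.45748746]
step mm 13.33333596506773 deg 0.002333333333327303
step mm 32.44188179567339 deg 0.7541666666666668
step mm 0.0 deg 0.0
[[[-0.0,-0.0,-0.0133,0,0,0.0],[-0.0,-0.0,-0.0267,0,0,0.0],[-0.0,-0.0,-0.04,0,0,0.0],[-0.0,-0.0,-0.0533,0,0,0.0],[-0.0,-0.0,-0.0667,0,0,0.0],[-0.0,-0.0,-0.08,0,0,0.0],[-0.0034,-0.0323,-0.08,0,0,0.8],[-0.0068,-0.0646,-0.08,0,0,1.5],[-0.0102,-0.0968,-0.08,0,0,2.3],[-0.0135,-0.1291,-0.08,0,0,3.0],[-0.0169,-0.1614,-0.08,0,0,3.8],[-0.0203,-0.1936,-0.08,0,0,4.5],[-0.0237,-0.2259,-0.08,0,0,5.3],[-0.0271,-0.2582,-0.08,0,0,6.0],[-0.0305,-0.2904,-0.08,0,0,6.8],[-0.0338,-0.3227,-0.08,0,0,7.6],[-0.0372,-0.355,-0.08,0,0,8.3],[-0.0406,-0.3872,-0.08,0,0,9.1],[-0.0406,-0.3872,-0.08,0,0,9.1],[-0.0406,-0.3872,-0.08,0,0,9.1]]]
end [469.00329298 132.97325488 100.        ] 11.713999999999965
```

View pics/s10.png

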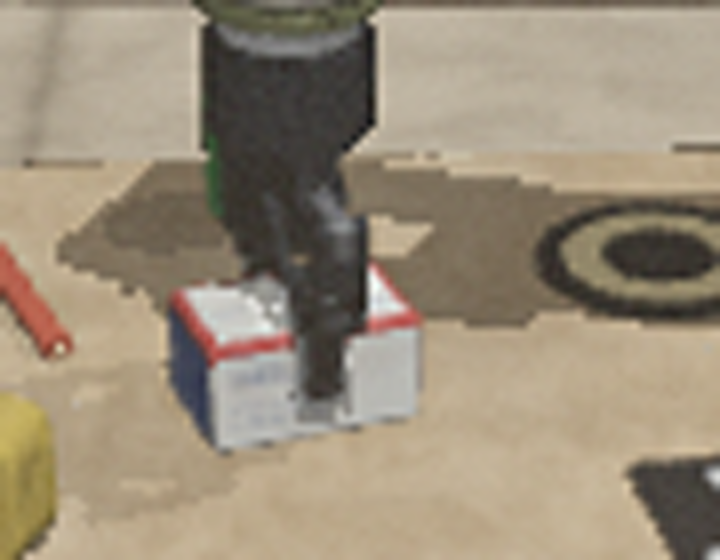

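Finger at crop x≈320, carton face 215–420: the grip is centred. Carry.

move_arm:
  rows:
    - [[0,0,-0.0133,0,0,0],[0,0,-0.0267,0,0,0],[0,0,-0.04,0,0,0],[0,0,-0.0533,0,0,0],[0,0,-0.0667,0,0,0],[0,0,-0.08,0,0,0],[-0.0034,-0.0323,-0.08,0,0,0.8],[-0.0068,-0.0646,-0.08,0,0,1.5],[-0.0102,-0.0968,-0.08,0,0,2.3],[-0.0135,-0.1291,-0.08,0,0,3.0],[-0.0169,-0.1614,-0.08,0,0,3.8],[-0.0203,-0.1936,-0.08,0,0,4.5],[-0.0237,-0.2259,-0.08,0,0,5.3],[-0.0271,-0.2582,-0.08,0,0,6.0],[-0.0305,-0.2904,-0.08,0,0,6.8],[-0.0338,-0.3227,-0.08,0,0,7.6],[-0.0372,-0.355,-0.08,0,0,8.3],[-0.0406,-0.3872,-0.08,0,0,9.1],[-0.0406,-0.3872,-0.08,0,0,9.1],[-0.0406,-0.3872,-0.08,0,0,9.1]]

```text
time: 22.55
tool_pos: [469.1, 133.5, 100.8]
tcp_rot: [180.0, -0.1, 11.8]
ft_force: [-0.2, -0.5, -3.5]
finger_gap: 65.5
```

```bash
python3 - <<'E'
from plan import plan
plan((469,133,100,11.7,2),(469,133,40,11.7,5),(469,133,25,11.7,6),(469,133,25,11.7,3))
E
```

```text
step mm 0.01347353869848057 deg 0.006999999999982798
step mm 12.0 deg 0.0
step mm 2.5 deg 0.0
step mm 0.0 deg 0.0
[[[0.0,-0.0,0.0,0,0,0.0],[0.0,-0.0,0.0,0,0,0.0],[0.0,-0.0,0.012,0,0,0.0],[0.0,-0.0,0.024,0,0,0.0],[0.0,-0.0,0.036,0,0,0.0],[0.0,-0.0,0.048,0,0,0.0],[0.0,-0.0,0.06,0,0,0.0],[0.0,-0.0,0.0625,0,0,0.0],[0.0,-0.0,0.065,0,0,0.0],[0.0,-0.0,0.0675,0,0,0.0],[0.0,-0.0,0.07,0,0,0.0],[0.0,-0.0,0.0725,0,0,0.0],[0.0,-0.0,0.075,0,0,0.0],[0.0,-0.0,0.075,0,0,0.0],[0.0,-0.0,0.075,0,0,0.0],[0.0,-0.0,0.075,0,0,0.0]]]
end [469.00329298 132.97325488  25.        ] 11.713999999999965
```

move_arm:
  rows:
    - [[0,0,0,0,0,0],[0,0,0,0,0,0],[0,0,0.012,0,0,0],[0,0,0.024,0,0,0],[0,0,0.036,0,0,0],[0,0,0.048,0,0,0],[0,0,0.06,0,0,0],[0,0,0.0625,0,0,0],[0,0,0.065,0,0,0],[0,0,0.0675,0,0,0],[0,0,0.07,0,0,0],[0,0,0.0725,0,0,0],[0,0,0.075,0,0,0],[0,0,0.075,0,0,0],[0,0,0.075,0,0,0],[0,0,0.075,0,0,0]]

```text
time: 24.15
tool_pos: [469.2, 133.0, 25.1]
tcp_rot: [180.0, -0.0, 11.7]
ft_force: [1.1, 0.9, -2.5]
finger_gap: 65.4
```

```bash
python3 - <<'E'
from meas import *
q=sensors.sense(); print(q['tool_pos'],q['tcp_rot'],q['finger_gap'],q['ft_force'])
s=snap('side')
b=cv2.resize(s['color'][180:270,250:370,::-1],(800,600),interpolation=cv2.INTER_CUBIC)
cv2.imwrite('pics/s11.png',b)
E
```

```text
[469.19168651 133.00352327  25.12823164] [ 1.79999803e+02 -2.53321529e-02  1.17133672e+01] 65.41200895460241 [ 1.08828893  0.87224653 -2.47199697]
```

View pics/s11.png

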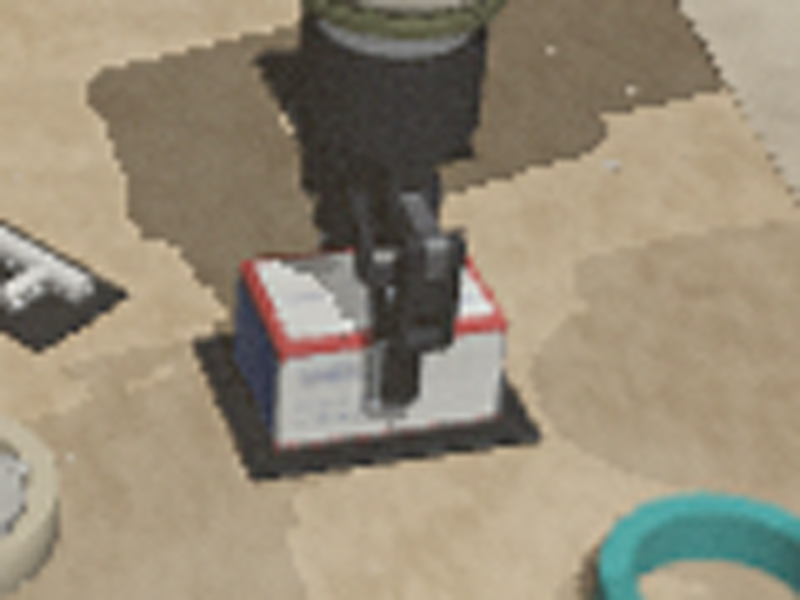

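Carton is on or just above its outline (about 2.5 N still carried). Lower 0.8 mm more, then release and rise.

move_arm:
  rows:
    - [[0,0,0.0004,0,0,0],[0,0,0.0008,0,0,0],[0,0,0.0008,0,0,0],[0,0,0.0008,0,0,0]]

```text
time: 24.6
tool_pos: [469.2, 133.0, 25.1]
tcp_rot: [180.0, -0.0, 11.7]
ft_force: [-5.2, 0.1, 8.1]
finger_gap: 65.4
```

move_arm:
  rows:
    - [[0,0,0,0,0,0],[0,0,0,0,0,0],[0,0,0,0,0,0],[0,0,0,0,0,0],[0,0,0,0,0,0],[0,0,-0.0158,0,0,0],[0,0,-0.0358,0,0,0],[0,0,-0.0558,0,0,0],[0,0,-0.0758,0,0,0],[0,0,-0.0958,0,0,0]]
  grip: 1

```text
time: 25.6
tool_pos: [468.9, 133.0, 120.7]
tcp_rot: [-180.0, 0.0, 11.7]
ft_force: [0.3, -0.8, 0.6]
finger_gap: 85.3
```

```bash
python3 - <<'E'
import json
json.dump([469.003,132.973,120.0,11.714],open('cmd.json','w'))
from plan import plan
plan((658.9,209.5,110,125.1,15),(658.9,209.5,110,125.1,4))
E
```

```text
step mm 13.665406826159419 deg 7.559066666666666
step mm 0.0 deg 0.0
[[[0.0134,-0.0024,0.0007,0,0,-7.6],[0.0269,-0.0049,0.0013,0,0,-15.1],[0.0403,-0.0073,0.002,0,0,-22.7],[0.0537,-0.0097,0.0027,0,0,-30.2],[0.0672,-0.0121,0.0033,0,0,-37.8],[0.0806,-0.0146,0.004,0,0,-45.4],[0.094,-0.017,0.0047,0,0,-52.9],[0.1075,-0.0194,0.0053,0,0,-60.5],[0.1209,-0.0218,0.006,0,0,-68.0],[0.1343,-0.0243,0.0067,0,0,-75.6],[0.1478,-0.0267,0.0073,0,0,-83.1],[0.1612,-0.0291,0.008,0,0,-90.7],[0.1746,-0.0315,0.0087,0,0,-98.3],[0.188,-0.034,0.0093,0,0,-105.8],[0.2015,-0.0364,0.01,0,0,-113.4],[0.2015,-0.0364,0.01,0,0,-113.4],[0.2015,-0.0364,0.01,0,0,-113.4],[0.2015,-0.0364,0.01,0,0,-113.4],[0.2015,-0.0364,0.01,0,0,-113.4]]]
end [658.91623934 209.52475716 110.        ] 125.114
```

move_arm:
  rows:
    - [[0.0134,-0.0024,0.0007,0,0,-7.6],[0.0269,-0.0049,0.0013,0,0,-15.1],[0.0403,-0.0073,0.002,0,0,-22.7],[0.0537,-0.0097,0.0027,0,0,-30.2],[0.0672,-0.0121,0.0033,0,0,-37.8],[0.0806,-0.0146,0.004,0,0,-45.4],[0.094,-0.017,0.0047,0,0,-52.9],[0.1075,-0.0194,0.0053,0,0,-60.5],[0.1209,-0.0218,0.006,0,0,-68.0],[0.1343,-0.0243,0.0067,0,0,-75.6],[0.1478,-0.0267,0.0073,0,0,-83.1],[0.1612,-0.0291,0.008,0,0,-90.7],[0.1746,-0.0315,0.0087,0,0,-98.3],[0.188,-0.034,0.0093,0,0,-105.8],[0.2015,-0.0364,0.01,0,0,-113.4],[0.2015,-0.0364,0.01,0,0,-113.4],[0.2015,-0.0364,0.01,0,0,-113.4],[0.2015,-0.0364,0.01,0,0,-113.4],[0.2015,-0.0364,0.01,0,0,-113.4]]
  grip: 0.45

```text
time: 27.5
tool_pos: [658.4, 209.3, 110.0]
tcp_rot: [-180.0, -0.0, 125.0]
ft_force: [0.8, -0.3, 1.2]
finger_gap: 38.6
```

```bash
python3 - <<'E'
from meas import *
q=sensors.sense(); print(q['tool_pos'],q['tcp_rot'],q['finger_gap'],q['ft_force'])
s=snap('side');t=snap('top')
pickle.dump(dict(t),open('top5.pkl','wb'));pickle.dump(dict(s),open('side5.pkl','wb'))
b=cv2.resize(s['color'][180:280,190:310,::-1],(480,400),interpolation=cv2.INTER_CUBIC)
a=cv2.resize(t['color'][190:240,195:235,::-1],(320,400),interpolation=cv2.INTER_CUBIC)
cv2.imwrite('pics/s12.png',np.hstack([b,a]))
from plan import plan
plan((658.9,209.5,50,125.1,5),(658.9,209.5,34.5,125.1,4),(658.9,209.5,34.5,125.1,2))
E
```

```text
[658.43281258 209.32432488 109.98756028] [-1.79980844e+02 -7.47694963e-03  1.25011266e+02] 38.646646090613245 [ 0.81944222 -0.25070506  1.20064676]
step mm 12.000001461055266 deg 0.002800000000002001
step mm 3.875 deg 0.0
step mm 0.0 deg 0.0
[[[-0.0,-0.0,0.012,0,0,0.0],[-0.0,-0.0,0.024,0,0,0.0],[-0.0,-0.0,0.036,0,0,0.0],[-0.0,-0.0,0.048,0,0,0.0],[-0.0,-0.0,0.06,0,0,0.0],[-0.0,-0.0,0.0639,0,0,0.0],[-0.0,-0.0,0.0678,0,0,0.0],[-0.0,-0.0,0.0716,0,0,0.0],[-0.0,-0.0,0.0755,0,0,0.0],[-0.0,-0.0,0.0755,0,0,0.0],[-0.0,-0.0,0.0755,0,0,0.0]]]
end [658.91623934 209.52475716  34.5       ] 125.114
```

View pics/s12.png

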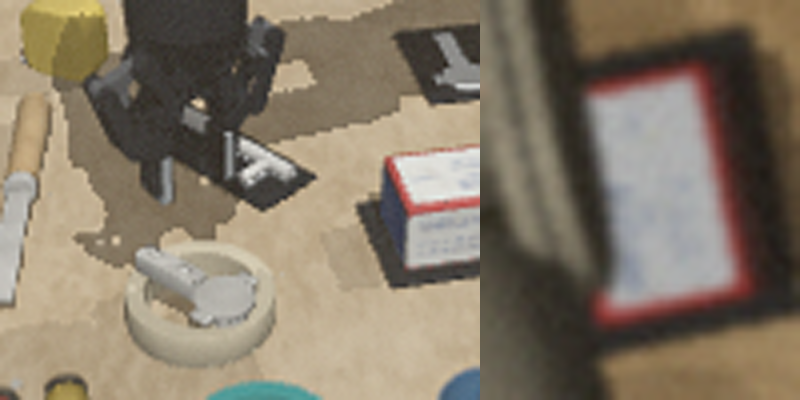

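move_arm:
  rows:
    - [[0,0,0.012,0,0,0],[0,0,0.024,0,0,0],[0,0,0.036,0,0,0],[0,0,0.048,0,0,0],[0,0,0.06,0,0,0],[0,0,0.0639,0,0,0],[0,0,0.0678,0,0,0],[0,0,0.0716,0,0,0],[0,0,0.0755,0,0,0],[0,0,0.0755,0,0,0],[0,0,0.0755,0,0,0]]

```text
time: 28.7
tool_pos: [667.0, 215.9, 44.2]
tcp_rot: [178.8, 0.2, 125.2]
ft_force: [3.6, 17.6, 29.1]
finger_gap: 38.7
```

```bash
python3 - <<'E'
from meas import *
q=sensors.sense(); print(q['tool_pos'],q['tcp_rot'],q['finger_gap'],q['ft_force'])
s=snap('side')
cv2.imwrite('pics/s13.png',cv2.resize(s['color'][215:275,205:285,::-1],(800,600),interpolation=cv2.INTER_CUBIC))
E
```

```text
[667.01764274 215.90450404  44.20620865] [1.78754078e+02 1.68084325e-01 1.25221610e+02] 38.670218105338265 [ 3.59011324 17.55226044 29.14969641]
```

View pics/s13.png

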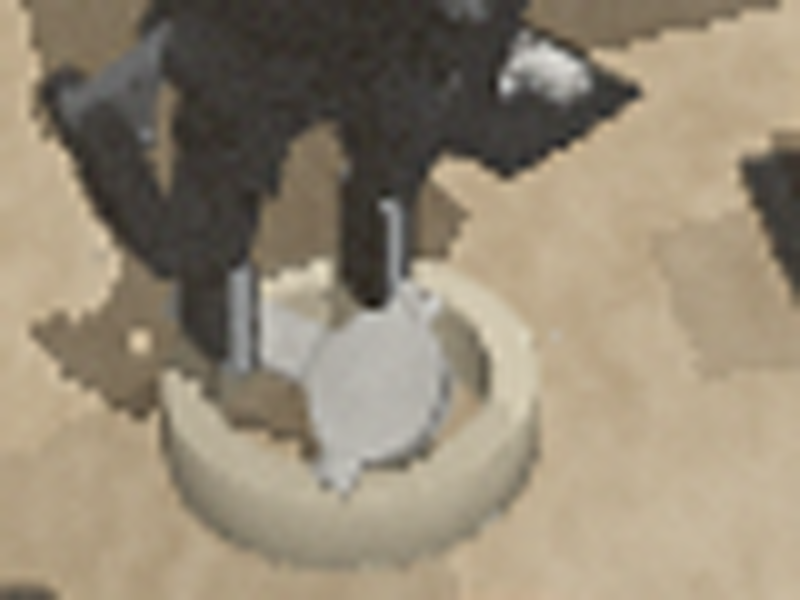

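Unexpected contact (29 N, tool stopped about 10 mm high, at roughly flange height). Backing off straight up.

move_arm:
  rows:
    - [[0,0,-0.02,0,0,0],[0,0,-0.04,0,0,0],[0,0,-0.07,0,0,0],[0,0,-0.0955,0,0,0],[0,0,-0.0955,0,0,0],[0,0,-0.0955,0,0,0]]

```text
time: 29.35
tool_pos: [659.4, 209.6, 130.1]
tcp_rot: [179.9, 0.0, 125.1]
ft_force: [-0.4, -0.1, 0.1]
finger_gap: 38.4
```

```bash
python3 - <<'E'
from meas import *
import json
json.dump([658.916,209.525,130.0,125.114],open('cmd.json','w'))
q=sensors.sense(); print(q['tool_pos'],q['tcp_rot'],q['finger_gap'],q['ft_force'])
s=snap('side')
a=cv2.resize(s['color'][215:275,205:285,::-1],(400,300),interpolation=cv2.INTER_CUBIC)
S=pickle.load(open('side5.pkl','rb'))
b=cv2.resize(S['color'][215:275,205:285,::-1],(400,300),interpolation=cv2.INTER_CUBIC)
cv2.imwrite('pics/s14.png',np.hstack([b,a]))
E
```

```text
[659.40816381 209.64967699 130.1232213 ] [1.79928771e+02 2.69965177e-02 1.25111625e+02] 38.367267176619364 [-0.44075025 -0.12234822  0.12654972]
```

View pics/s14.png

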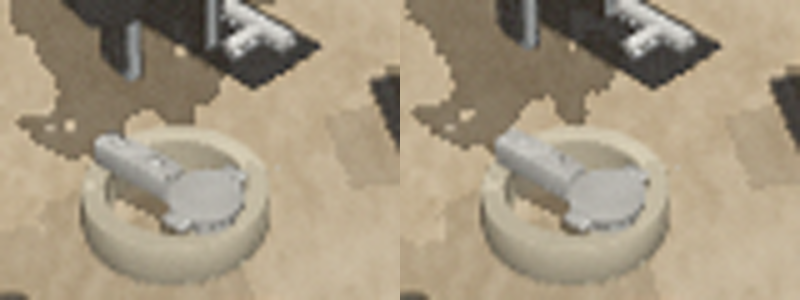

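```bash
python3 - <<'E'
from meas import *
s=snap('side')
for z in(30,36,41): print(z,onz(s,229,252.0,z)[:2],onz(s,242.5,245.5,z)[:2])
pickle.dump(dict(s),open('side6.pkl','wb'))
im=up(s['color']);hsv=cv2.cvtColor(im,cv2.COLOR_RGB2HSV)
m=((hsv[...,1]<32)&(hsv[...,2]>110)).astype(np.uint8);mm=m*0;sl=np.s_[235*K8:270*K8,215*K8:260*K8];mm[sl]=m[sl]
c=max(cv2.findContours(mm,0,1)[0],key=cv2.contourArea);print(rect(wc(s,c,40)))
cv2.drawContours(im,[c],-1,(255,0,255),1)
for P in([659,209.5,41],[650.8,221,40],[650.8+47*.575,221-47*.818,41],[650.8-26*.575,221+26*.818,37]):
    u=proj(s,P); cv2.circle(im,tuple(int(x*K8) for x in u),4,(0,255,0),-1)
cv2.imwrite('pics/s15.png',cv2.resize(im[235*K8:270*K8,215*K8:260*K8,::-1],(720,560)))
E
```

```text
30 [680.61528252 225.85168106] [645.59201372 199.35062513]
36 [679.98429272 232.83194423] [645.28636492 206.57706406]
41 [679.45846789 238.6488302 ] [645.03165759 212.5990965 ]
[ 659.4  233.4   95.8   57.1  -25.4  651.7  232.9 3156.9]
```

View pics/s15.png

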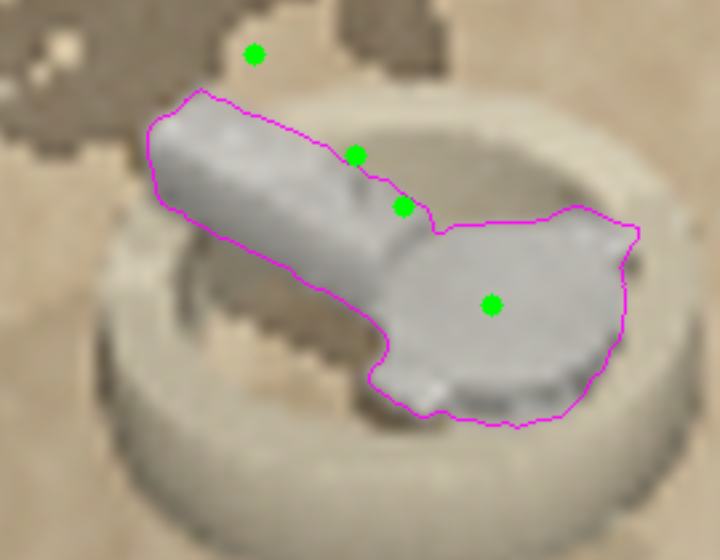

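The model points miss in the side view: minAreaRect on the asymmetric silhouette gave a wrong hinge angle. Re-measuring from the arm axis and cup centre.

```bash
cat > hm.py <<'E'
from meas import *
def hinge(X,mask,zarm,zcup,rc=33):
    n,l,st,ce=cv2.connectedComponentsWithStats(mask); k=1+np.argmax(st[1:,4]); mask=(l==k).astype(np.uint8)
    dt=cv2.distanceTransform(mask,cv2.DIST_L2,5); _,_,_,p=cv2.minMaxLoc(dt)
    w=lambda p,z: onz(X,(p[0]+.5)/K8-.5,(p[1]+.5)/K8-.5,z)[:2]
    cup=w(p,zcup)
    ys,xs=np.nonzero(mask); P=np.array([w((x,y),zarm) for x,y in zip(xs[::5],ys[::5])])
    d=np.linalg.norm(P-cup,axis=1); A=P[d>rc]
    c=A.mean(0); u=np.linalg.svd(A-c,full_matrices=False)[2][0]; u=u*np.sign(u@(c-cup))
    tip=np.percentile((A-c)@u,99.5)*u+c
    ang=np.degrees(np.arctan2(-u[1],-u[0]))
    off=(cup-c)@np.array([-u[1],u[0]])
    print('cup',cup.round(1),'armc',c.round(1),'tip',tip.round(1),'yaxis ang(arm)',ang.round(1),'ang(cup-armc)',np.degrees(np.arctan2(*(cup-c)[::-1])).round(1),'cup off',off.round(1),'len',np.linalg.norm(tip-cup).round(1))
    mid=tip+47*(-u); print(' mid from tip',mid.round(1),' mid from cup',(cup+26*u).round(1))
    return mask
E
python3 - <<'E'
from hm import *
T=pickle.load(open('top0.pkl','rb'))
it=up(T['color']);hsv=cv2.cvtColor(it,cv2.COLOR_RGB2HSV)
m=(hsv[...,1]<58).astype(np.uint8);mm=m*0;sl=np.s_[140*K8:180*K8,170*K8:214*K8];mm[sl]=m[sl]
hinge(T,mm,41,37)
s=pickle.load(open('side6.pkl','rb'))
# side: arm axis of top edge and cup
im=up(s['color'])
# mat outline too (top0)
m=((it.max(2)>110)&(hsv[...,1]<45)).astype(np.uint8);mm=m*0;sl=np.s_[205*K8:240*K8,265*K8:308*K8];mm[sl]=m[sl]; print('mat');hinge(T,mm,4,4)
for P in([0,0],):
  pass
for (u,v) in((205+105/5,215+140/5),(205+205/5,215+195/5)): print(onz(s,u,v,40)[:2])
E
```

```text
cup [637.1 241.3] armc [677.2 207.7] tip [692.8 196.1] yaxis ang(arm) 143.4 ang(cup-armc) 140.0 cup off 3.1 len 71.8
 mid from tip [655.1 224.1]  mid from cup [658.  225.8]
mat
cup [436.7 -78.5] armc [ 446.7 -129.9] tip [ 450.1 -150.2] yaxis ang(arm) 99.5 ang(cup-armc) 101.0 cup off -1.4 len 73.0
 mid from tip [ 442.3 -103.8]  mid from cup [ 441.  -104.1]
[689.90111786 200.75873453]
[634.98072946 245.55788871]
```

Hinge now: angle 140.4°, mid (657,226); the side view's arm axis gives 140.8°, which agrees. Re-approach.

```bash
python3 - <<'E'
from plan import plan
plan((667.6,217.3,100,140.4,4),(667.6,217.3,60,140.4,4))
E
```

```text
step mm 8.046204388561105 deg 3.8215000000000003
step mm 10.0 deg 0.0
[[[0.0003,0.0029,0.0075,0,0,-3.8],[0.0007,0.0058,0.015,0,0,-7.6],[0.001,0.0087,0.0225,0,0,-11.5],[0.0014,0.0116,0.03,0,0,-15.3],[0.0014,0.0116,0.04,0,0,-15.3],[0.0014,0.0116,0.05,0,0,-15.3],[0.0014,0.0116,0.06,0,0,-15.3],[0.0014,0.0116,0.07,0,0,-15.3]]]
end [667.59961943 217.34259257  60.        ] 140.41400000000002
```

move_arm:
  rows:
    - [[0.0003,0.0029,0.0075,0,0,-3.8],[0.0007,0.0058,0.015,0,0,-7.6],[0.001,0.0087,0.0225,0,0,-11.5],[0.0014,0.0116,0.03,0,0,-15.3],[0.0014,0.0116,0.04,0,0,-15.3],[0.0014,0.0116,0.05,0,0,-15.3],[0.0014,0.0116,0.06,0,0,-15.3],[0.0014,0.0116,0.07,0,0,-15.3],[0.0014,0.0116,0.07,0,0,-15.3],[0.0014,0.0116,0.07,0,0,-15.3]]

```text
time: 30.45
tool_pos: [667.4, 217.2, 59.6]
tcp_rot: [-180.0, -0.0, 140.4]
ft_force: [0.2, -0.0, 0.5]
finger_gap: 38.4
```

```bash
python3 - <<'E'
from meas import *
q=sensors.sense(); print(q['tool_pos'],q['tcp_rot'],q['finger_gap'],q['ft_force'])
s=snap('side')
cv2.imwrite('pics/s16.png',cv2.resize(s['color'][215:275,205:285,::-1],(800,600),interpolation=cv2.INTER_CUBIC))
E
```

```text
[667.35913559 217.24730531  59.62741478] [-1.79969791e+02 -2.37600401e-02  1.40394320e+02] 38.43238741851003 [ 0.21987012 -0.00818554  0.52807969]
```

View pics/s16.png

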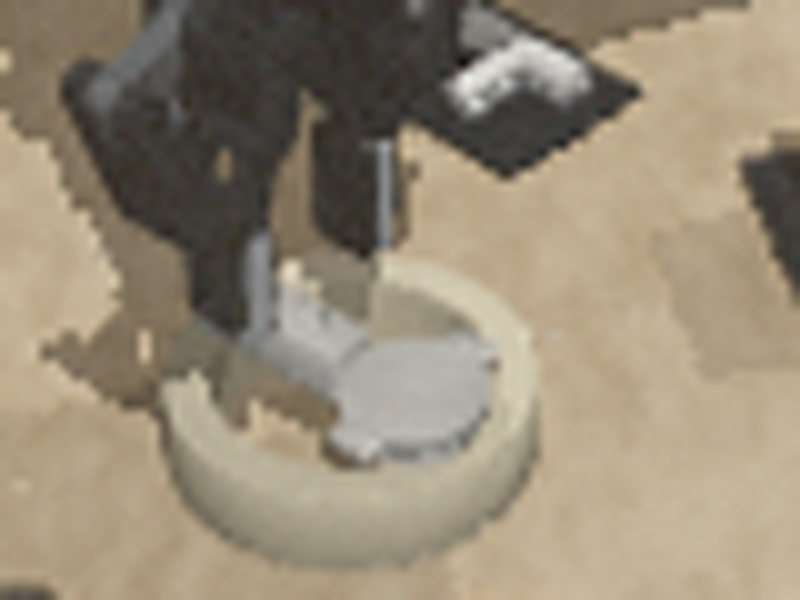

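move_arm:
  rows:
    - [[0,0,0.005,0,0,0],[0,0,0.01,0,0,0],[0,0,0.015,0,0,0],[0,0,0.018,0,0,0],[0,0,0.0205,0,0,0],[0,0,0.0205,0,0,0]]

```text
time: 31.1
tool_pos: [667.2, 217.3, 38.8]
tcp_rot: [-180.0, -0.0, 140.4]
ft_force: [0.0, 0.3, 0.3]
finger_gap: 38.4
```

No contact. Last 5 mm, then close.

move_arm:
  rows:
    - [[0,0,0.003,0,0,0],[0,0,0.005,0,0,0],[0,0,0.005,0,0,0],[0,0,0.005,0,0,0]]

```text
time: 31.5
tool_pos: [667.6, 217.3, 34.5]
tcp_rot: [-180.0, -0.0, 140.4]
ft_force: [-0.3, -0.1, 0.0]
finger_gap: 38.5
```

move_arm:
  rows:
    - [[0,0,0,0,0,0],[0,0,0,0,0,0],[0,0,0,0,0,0],[0,0,0,0,0,0],[0,0,0,0,0,0],[0,0,0,0,0,0]]
  grip: 0
  newtons: 40

```text
time: 32.1
tool_pos: [667.9, 217.5, 34.9]
tcp_rot: [180.0, 0.0, 140.4]
ft_force: [0.4, 0.4, 2.7]
finger_gap: 14.9
```

```bash
python3 - <<'E'
from meas import *
import json
json.dump([667.6,217.34,34.5,140.414],open('cmd.json','w'))
q=sensors.sense(); print(q['tool_pos'],q['tcp_rot'],q['finger_gap'],q['ft_force'])
s=snap('side')
cv2.imwrite('pics/s17.png',cv2.resize(s['color'][215:275,205:285,::-1],(800,600),interpolation=cv2.INTER_CUBIC))
from plan import plan
plan((667.6,217.3,120,140.4,7),(444.6,-116.8,120,100.8,11),(444.6,-116.8,120,100.8,2))
E
```

```text
[667.89317261 217.45567241  34.86341613] [1.79966268e+02 2.16241541e-02 1.40415043e+02] 14.936201491399421 [0.38331784 0.35423092 2.70293771]
step mm 12.214287050960662 deg 0.001999999999997369
step mm 36.51692803423984 deg 3.600000000000001
step mm 0.0 deg 0.0
[[[-0.0,-0.0,-0.0122,0,0,0.0],[-0.0,-0.0,-0.0244,0,0,0.0],[-0.0,-0.0,-0.0366,0,0,0.0],[-0.0,-0.0,-0.0489,0,0,0.0],[-0.0,-0.0,-0.0611,0,0,0.0],[-0.0,-0.0,-0.0733,0,0,0.0],[-0.0,-0.0,-0.0855,0,0,0.0],[-0.0038,-0.0364,-0.0855,0,0,3.6],[-0.0075,-0.0727,-0.0855,0,0,7.2],[-0.0112,-0.109,-0.0855,0,0,10.8],[-0.0149,-0.1453,-0.0855,0,0,14.4],[-0.0187,-0.1817,-0.0855,0,0,18.0],[-0.0224,-0.218,-0.0855,0,0,21.6],[-0.0261,-0.2543,-0.0855,0,0,25.2],[-0.0299,-0.2906,-0.0855,0,0,28.8],[-0.0336,-0.327,-0.0855,0,0,32.4],[-0.0373,-0.3633,-0.0855,0,0,36.0],[-0.0411,-0.3996,-0.0855,0,0,39.6],[-0.0411,-0.3996,-0.0855,0,0,39.6],[-0.0411,-0.3996,-0.0855,0,0,39.6]]]
end [ 444.63510949 -116.80970837  120.        ] 100.814
```

View pics/s17.png

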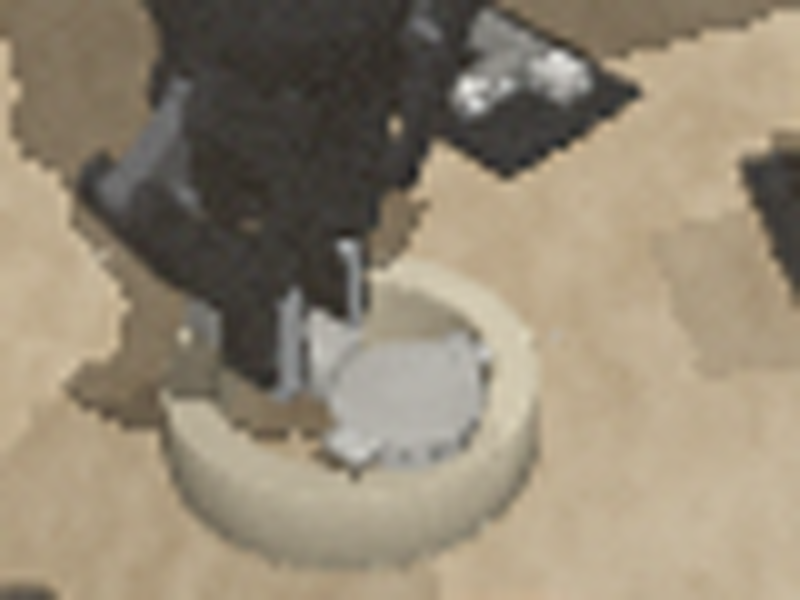

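move_arm:
  rows:
    - [[0,0,-0.0122,0,0,0],[0,0,-0.0244,0,0,0],[0,0,-0.0366,0,0,0],[0,0,-0.0489,0,0,0],[0,0,-0.0611,0,0,0],[0,0,-0.0733,0,0,0],[0,0,-0.0855,0,0,0],[-0.0038,-0.0364,-0.0855,0,0,3.6],[-0.0075,-0.0727,-0.0855,0,0,7.2],[-0.0112,-0.109,-0.0855,0,0,10.8],[-0.0149,-0.1453,-0.0855,0,0,14.4],[-0.0187,-0.1817,-0.0855,0,0,18.0],[-0.0224,-0.218,-0.0855,0,0,21.6],[-0.0261,-0.2543,-0.0855,0,0,25.2],[-0.0299,-0.2906,-0.0855,0,0,28.8],[-0.0336,-0.327,-0.0855,0,0,32.4],[-0.0373,-0.3633,-0.0855,0,0,36.0],[-0.0411,-0.3996,-0.0855,0,0,39.6],[-0.0411,-0.3996,-0.0855,0,0,39.6],[-0.0411,-0.3996,-0.0855,0,0,39.6]]

```text
time: 34.15
tool_pos: [444.7, -117.4, 120.7]
tcp_rot: [179.9, 0.0, 100.7]
ft_force: [0.8, -0.2, -1.1]
finger_gap: 15.1
```

```bash
python3 - <<'E'
from meas import *
q=sensors.sense(); print(q['tool_pos'],q['tcp_rot'],q['finger_gap'],q['ft_force'])
s=snap('side');t=snap('top')
pickle.dump(dict(t),open('top7.pkl','wb'));pickle.dump(dict(s),open('side7.pkl','wb'))
cv2.imwrite('pics/s18.png',cv2.resize(s['color'][120:220,260:360,::-1],(600,600),interpolation=cv2.INTER_CUBIC))
it=up(t['color']);hsv=cv2.cvtColor(it,cv2.COLOR_RGB2HSV)
sl=np.s_[140*K8:180*K8,170*K8:214*K8]
m=(hsv[...,1]<92).astype(np.uint8);mm=m*0;mm[sl]=m[sl];mm=cv2.morphologyEx(mm,cv2.MORPH_OPEN,np.ones((13,13)))
c=max(cv2.findContours(mm,0,1)[0],key=cv2.contourArea);w=wc(t,c,25);print('roll',rect(w),cv2.fitEllipse(w.astype(np.float32)))
cv2.drawContours(it,[c],-1,(255,0,255),1);cv2.imwrite('pics/r18.png',it[sl][...,::-1])
E
```

```text
[ 444.65840223 -117.40272376  120.67947569] [1.79940790e+02 1.48264593e-02 1.00718236e+02] 15.109442591148222 [ 0.8011394  -0.23326098 -1.061476  ]
roll [ 652.8  219.    99.6   98.4   89.6  652.8  219.  7762.2] ((652.7652587890625, 218.9857940673828), (98.3391342163086, 100.65154266357422), 141.9923858642578)
```

View pics/s18.png

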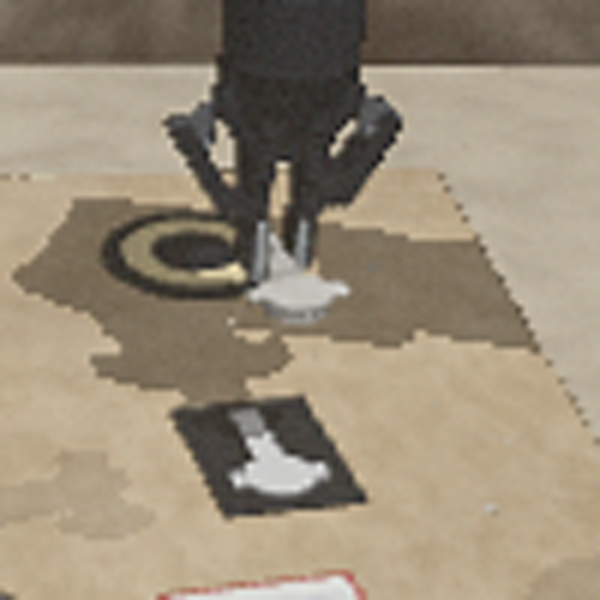

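View pics/r18.png

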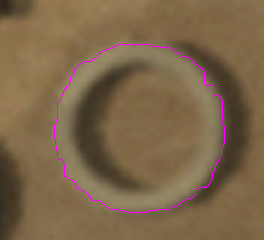

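```bash
python3 - <<'E'
from meas import *
s=pickle.load(open('side7.pkl','rb'))
print(onz(s,309.5,168.7,122))
im=up(s['color']);hsv=cv2.cvtColor(im,cv2.COLOR_RGB2HSV)
m=((hsv[...,1]<40)&(hsv[...,2]>140)).astype(np.uint8);mm=m*0;sl=np.s_[160*K8:176*K8,298*K8:322*K8];mm[sl]=m[sl]
c=max(cv2.findContours(mm,0,1)[0],key=cv2.contourArea);w=wc(s,c,121);print(rect(w)); print(w[w[:,0].argmin()],w[w[:,0].argmax()])
from plan import plan
plan((444.6,-116.8,120,100.8,1),(444.6,-116.8,35,100.8,7),(444.6,-116.8,14.3,100.8,7),(444.6,-116.8,14.3,100.8,3))
E
```

```text
[434.70383668 -75.15062698 122.        ]
[ 431.   -91.1   97.2   53.1   73.7  435.4  -87.  2209.9]
[405.90532726 -83.859011  ] [463.23038508 -74.22849794]
step mm 0.036427036183806646 deg 0.013999999999995794
step mm 12.142857142857142 deg 0.0
step mm 2.957142857142857 deg 0.0
step mm 0.0 deg 0.0
[[[0.0,-0.0,0.0,0,0,0.0],[0.0,-0.0,0.0121,0,0,0.0],[0.0,-0.0,0.0243,0,0,0.0],[0.0,-0.0,0.0364,0,0,0.0],[0.0,-0.0,0.0486,0,0,0.0],[0.0,-0.0,0.0607,0,0,0.0],[0.0,-0.0,0.0729,0,0,0.0],[0.0,-0.0,0.085,0,0,0.0],[0.0,-0.0,0.088,0,0,0.0],[0.0,-0.0,0.0909,0,0,0.0],[0.0,-0.0,0.0939,0,0,0.0],[0.0,-0.0,0.0968,0,0,0.0],[0.0,-0.0,0.0998,0,0,0.0],[0.0,-0.0,0.1027,0,0,0.0],[0.0,-0.0,0.1057,0,0,0.0],[0.0,-0.0,0.1057,0,0,0.0],[0.0,-0.0,0.1057,0,0,0.0],[0.0,-0.0,0.1057,0,0,0.0]]]
end [ 444.63510949 -116.80970837   14.3       ] 100.814
```

move_arm:
  rows:
    - [[0,0,0,0,0,0],[0,0,0.0121,0,0,0],[0,0,0.0243,0,0,0],[0,0,0.0364,0,0,0],[0,0,0.0486,0,0,0],[0,0,0.0607,0,0,0],[0,0,0.0729,0,0,0],[0,0,0.085,0,0,0],[0,0,0.088,0,0,0],[0,0,0.0909,0,0,0],[0,0,0.0939,0,0,0],[0,0,0.0968,0,0,0],[0,0,0.0998,0,0,0],[0,0,0.1027,0,0,0],[0,0,0.1057,0,0,0],[0,0,0.1057,0,0,0],[0,0,0.1057,0,0,0]]

```text
time: 35.95
tool_pos: [444.6, -116.8, 14.3]
tcp_rot: [-180.0, -0.0, 100.8]
ft_force: [0.3, 0.2, 0.3]
finger_gap: 14.9
```

```bash
python3 - <<'E'
from meas import *
q=sensors.sense(); print(q['tool_pos'],q['tcp_rot'],q['finger_gap'],q['ft_force'])
s=snap('side')
cv2.imwrite('pics/s19.png',cv2.resize(s['color'][170:220,270:340,::-1],(800,571),interpolation=cv2.INTER_CUBIC))
E
```

```text
[ 444.61592307 -116.80379002   14.26675812] [-1.79993777e+02 -1.87210439e-03  1.00817184e+02] 14.921376311562119 [0.26738362 0.20535059 0.32833658]
```

View pics/s19.png

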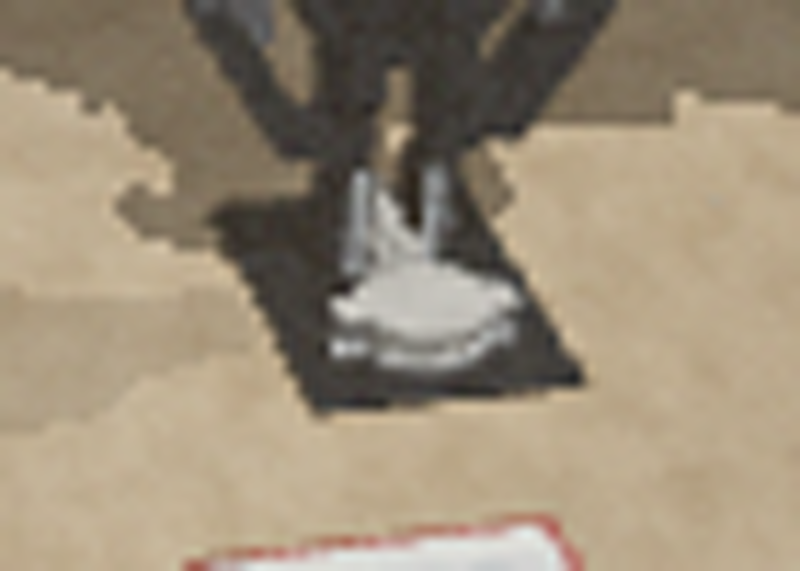

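move_arm:
  rows:
    - [[0,0,0.0005,0,0,0],[0,0,0.0005,0,0,0],[0,0,0.0005,0,0,0],[0,0,0.0005,0,0,0],[0,0,-0.01,0,0,0],[0,0,-0.03,0,0,0],[0,0,-0.06,0,0,0],[0,0,-0.09,0,0,0],[0,0,-0.1057,0,0,0]]
  grip: 0.4

```text
time: 36.9
tool_pos: [446.1, -117.4, 123.8]
tcp_rot: [179.8, 0.1, 100.8]
ft_force: [0.6, -0.7, 0.1]
finger_gap: 34.6
```

```bash
python3 - <<'E'
import json
json.dump([444.635,-116.81,120.0,100.814],open('cmd.json','w'))
from plan import plan
import numpy as np
# roll: centre (652.8,220); grip wall at direction toward robot-ish; wall mid radius 40
c=np.array([652.8,220.]); 
a=np.radians(200); p=c+40*np.array([np.cos(a),np.sin(a)]); print(p)
E
```

```text
[615.21229517 206.31919427]
```

```bash
python3 - <<'E'
from plan import plan
plan((612.8,220,90,90,12),(612.8,220,90,90,3))
E
```

```text
step mm 31.470934929113564 deg 0.9011666666666661
step mm 0.0 deg 0.0
[[[0.0249,0.019,0.0025,0,0,0.9],[0.0499,0.0381,0.005,0,0,1.8],[0.0748,0.0571,0.0075,0,0,2.7],[0.0998,0.0761,0.01,0,0,3.6],[0.1247,0.0952,0.0125,0,0,4.5],[0.1496,0.1142,0.015,0,0,5.4],[0.1746,0.1332,0.0175,0,0,6.3],[0.1995,0.1522,0.02,0,0,7.2],[0.2245,0.1713,0.0225,0,0,8.1],[0.2494,0.1903,0.025,0,0,9.0],[0.2743,0.2093,0.0275,0,0,9.9],[0.2993,0.2284,0.03,0,0,10.8],[0.2993,0.2284,0.03,0,0,10.8],[0.2993,0.2284,0.03,0,0,10.8],[0.2993,0.2284,0.03,0,0,10.8]]]
end [612.82388069 220.02757275  90.        ] 90.014
```

move_arm:
  rows:
    - [[0.0249,0.019,0.0025,0,0,0.9],[0.0499,0.0381,0.005,0,0,1.8],[0.0748,0.0571,0.0075,0,0,2.7],[0.0998,0.0761,0.01,0,0,3.6],[0.1247,0.0952,0.0125,0,0,4.5],[0.1496,0.1142,0.015,0,0,5.4],[0.1746,0.1332,0.0175,0,0,6.3],[0.1995,0.1522,0.02,0,0,7.2],[0.2245,0.1713,0.0225,0,0,8.1],[0.2494,0.1903,0.025,0,0,9.0],[0.2743,0.2093,0.0275,0,0,9.9],[0.2993,0.2284,0.03,0,0,10.8],[0.2993,0.2284,0.03,0,0,10.8],[0.2993,0.2284,0.03,0,0,10.8],[0.2993,0.2284,0.03,0,0,10.8]]
  grip: 0.58

```text
time: 38.4
tool_pos: [612.6, 219.4, 90.3]
tcp_rot: [-180.0, 0.0, 90.0]
ft_force: [-0.2, -1.0, -1.0]
finger_gap: 49.4
```

```bash
python3 - <<'E'
from hm import *
q=sensors.sense(); print(q['tool_pos'],q['tcp_rot'],q['finger_gap'],q['ft_force'])
s=snap('side');t=snap('top')
pickle.dump(dict(t),open('top8.pkl','wb'));pickle.dump(dict(s),open('side8.pkl','wb'))
a=cv2.resize(s['color'][215:275,205:285,::-1],(400,300),interpolation=cv2.INTER_CUBIC)
b=cv2.resize(s['color'][170:220,270:337,::-1],(400,300),interpolation=cv2.INTER_CUBIC)
c=cv2.resize(t['color'][200:245,255:315,::-1],(400,300),interpolation=cv2.INTER_CUBIC)
d=cv2.resize(t['color'][125:185,220:300,::-1],(400,300),interpolation=cv2.INTER_CUBIC)
cv2.imwrite('pics/s20.png',np.vstack([np.hstack([a,b]),np.hstack([c,d])]))
from plan import plan
plan((612.8,220,35,90,5),(612.8,220,13,90,5),(612.8,220,13,90,2))
E
```

```text
[612.59939278 219.38028563  90.32049304] [-1.79986984e+02  2.25385635e-02  9.00090881e+01] 49.3909840733986 [-0.15153265 -0.9753641  -1.01937655]
step mm 11.00000241916977 deg 0.0027999999999991586
step mm 4.4 deg 0.0
step mm 0.0 deg 0.0
[[[-0.0,-0.0,0.011,0,0,0.0],[-0.0,-0.0,0.022,0,0,0.0],[-0.0,-0.0,0.033,0,0,0.0],[-0.0,-0.0,0.044,0,0,0.0],[-0.0,-0.0,0.055,0,0,0.0],[-0.0,-0.0,0.0594,0,0,0.0],[-0.0,-0.0,0.0638,0,0,0.0],[-0.0,-0.0,0.0682,0,0,0.0],[-0.0,-0.0,0.0726,0,0,0.0],[-0.0,-0.0,0.077,0,0,0.0],[-0.0,-0.0,0.077,0,0,0.0],[-0.0,-0.0,0.077,0,0,0.0]]]
end [612.82388069 220.02757275  13.        ] 90.014
```

View pics/s20.png

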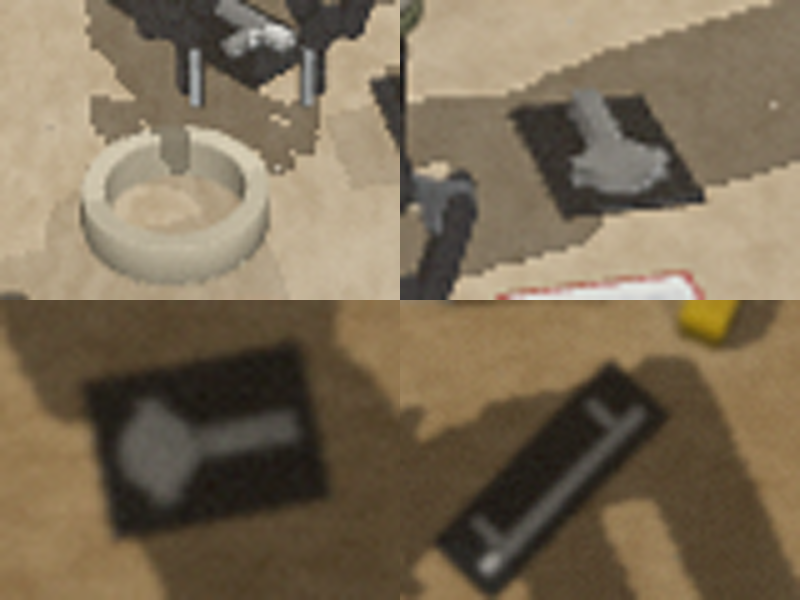

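Hinge lies on its outline, the roll is clear. Descend on the roll's near wall.

move_arm:
  rows:
    - [[0,0,0.011,0,0,0],[0,0,0.022,0,0,0],[0,0,0.033,0,0,0],[0,0,0.044,0,0,0],[0,0,0.05,0,0,0],[0,0,0.05,0,0,0],[0,0,0.055,0,0,0],[0,0,0.06,0,0,0],[0,0,0.06,0,0,0]]

```text
time: 39.4
tool_pos: [612.5, 220.0, 29.3]
tcp_rot: [-180.0, 0.0, 90.0]
ft_force: [-0.4, 0.5, -0.5]
finger_gap: 49.6
```

```bash
python3 - <<'E'
from meas import *
q=sensors.sense(); print(q['tool_pos'],q['tcp_rot'],q['finger_gap'],q['ft_force'])
s=snap('side')
cv2.imwrite('pics/s21.png',cv2.resize(s['color'][215:275,205:285,::-1],(800,600),interpolation=cv2.INTER_CUBIC))
E
```

```text
[612.4593484  219.96927072  29.33408856] [-1.79954737e+02  9.79194555e-03  9.00151693e+01] 49.57565809290548 [-0.43804909  0.5240552  -0.4722228 ]
```

View pics/s21.png

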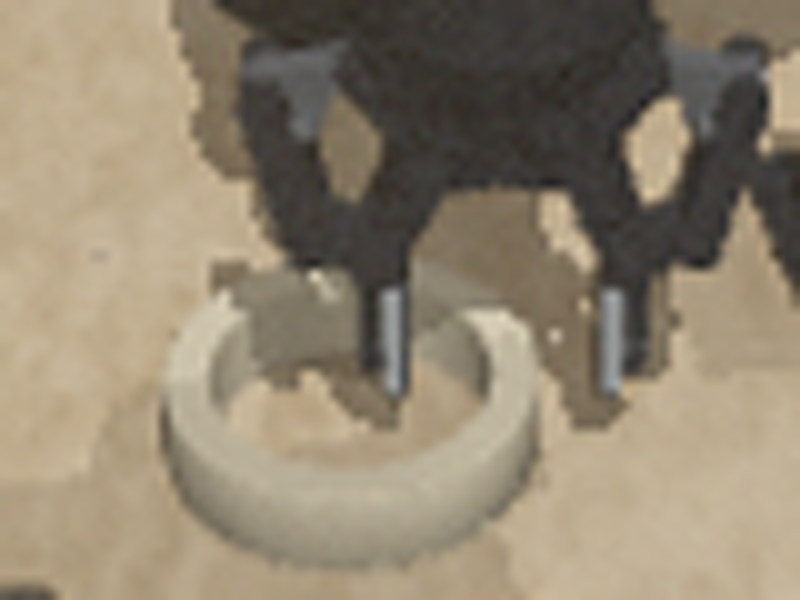

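move_arm:
  rows:
    - [[0,0,0.005,0,0,0],[0,0,0.01,0,0,0],[0,0,0.014,0,0,0],[0,0,0.017,0,0,0],[0,0,0.017,0,0,0]]

```text
time: 39.95
tool_pos: [612.3, 219.8, 12.1]
tcp_rot: [-179.9, 0.0, 90.0]
ft_force: [-0.6, -0.4, 0.9]
finger_gap: 49.4
```

move_arm:
  rows:
    - [[0,0,0,0,0,0],[0,0,0,0,0,0],[0,0,0,0,0,0],[0,0,0,0,0,0],[0,0,0,0,0,0],[0,0,0,0,0,0],[0,0,0,0,0,0]]
  grip: 0
  newtons: 45

```text
time: 40.65
tool_pos: [613.1, 220.2, 13.4]
tcp_rot: [180.0, -0.0, 90.0]
ft_force: [-1.3, 0.7, 4.6]
finger_gap: 14.4
```

```bash
python3 - <<'E'
from meas import *
import json
json.dump([612.824,220.028,13,90.014],open('cmd.json','w'))
q=sensors.sense(); print(q['tool_pos'],q['tcp_rot'],q['finger_gap'],q['ft_force'])
s=snap('side')
cv2.imwrite('pics/s22.png',cv2.resize(s['color'][215:275,205:285,::-1],(800,600),interpolation=cv2.INTER_CUBIC))
from plan import plan
plan((612.8,220,90,90,6),(540,-80,120,90,12))
plan((422,-359.3,90,90,10),(422,-359.3,90,90,4))
E
```

```text
[613.14250565 220.15639467  13.44220151] [ 1.79962443e+02 -1.26853079e-02  9.00148297e+01] 14.378019032904929 [-1.34985957  0.68029876  4.64251501]
step mm 12.833334805194722 deg 0.0023333333333326323
step mm 25.846749204579762 deg 0.0
[[[-0.0,-0.0,-0.0128,0,0,0.0],[-0.0,-0.0,-0.0257,0,0,0.0],[-0.0,-0.0,-0.0385,0,0,0.0],[-0.0,-0.0,-0.0513,0,0,0.0],[-0.0,-0.0,-0.0642,0,0,0.0],[-0.0,-0.0,-0.077,0,0,0.0],[-0.025,-0.0061,-0.0795,0,0,0.0],[-0.05,-0.0122,-0.082,0,0,0.0],[-0.075,-0.0182,-0.0845,0,0,0.0],[-0.1,-0.0243,-0.087,0,0,0.0],[-0.125,-0.0304,-0.0895,0,0,0.0],[-0.15,-0.0365,-0.092,0,0,0.0],[-0.175,-0.0425,-0.0945,0,0,0.0],[-0.2,-0.0486,-0.097,0,0,0.0],[-0.225,-0.0547,-0.0995,0,0,0.0],[-0.25,-0.0608,-0.102,0,0,0.0],[-0.275,-0.0668,-0.1045,0,0,0.0],[-0.3,-0.0729,-0.107,0,0,0.0]]]
end [539.997306   -79.98980387 120.        ] 90.014
step mm 30.469254976769225 deg 0.0013999999999995793
step mm 0.0 deg 0.0
[[[-0.0279,-0.0118,0.003,0,0,0.0],[-0.0559,-0.0236,0.006,0,0,0.0],[-0.0838,-0.0354,0.009,0,0,0.0],[-0.1117,-0.0472,0.012,0,0,0.0],[-0.1396,-0.059,0.015,0,0,0.0],[-0.1676,-0.0708,0.018,0,0,0.0],[-0.1955,-0.0826,0.021,0,0,0.0],[-0.2234,-0.0945,0.024,0,0,0.0],[-0.2514,-0.1063,0.027,0,0,0.0],[-0.2793,-0.1181,0.03,0,0,0.0],[-0.2793,-0.1181,0.03,0,0,0.0],[-0.2793,-0.1181,0.03,0,0,0.0],[-0.2793,-0.1181,0.03,0,0,0.0],[-0.2793,-0.1181,0.03,0,0,0.0]]]
end [ 421.96555539 -359.31865281   90.        ] 90.014
```

View pics/s22.png

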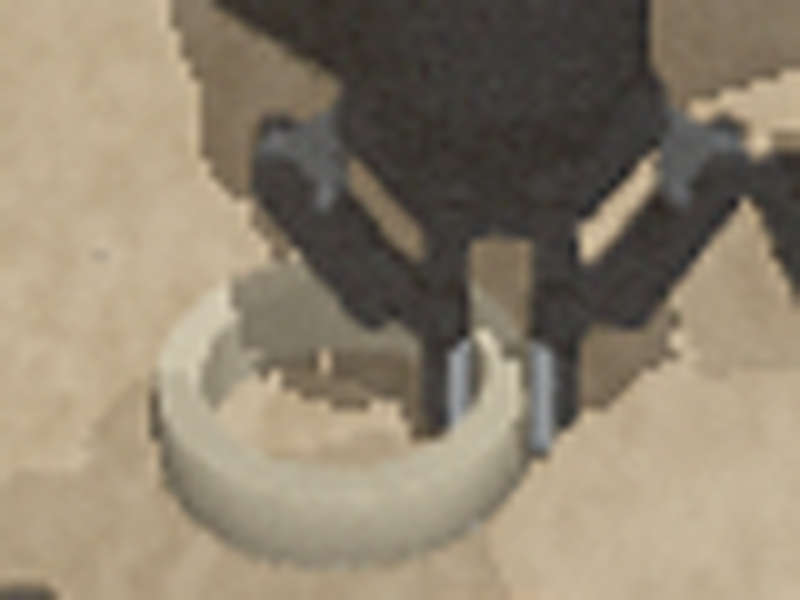

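move_arm:
  rows:
    - [[0,0,-0.0128,0,0,0],[0,0,-0.0257,0,0,0],[0,0,-0.0385,0,0,0],[0,0,-0.0513,0,0,0],[0,0,-0.0642,0,0,0],[0,0,-0.077,0,0,0],[0,0,-0.077,0,0,0]]

```text
time: 41.4
tool_pos: [614.6, 220.5, 93.2]
tcp_rot: [179.7, -0.1, 90.0]
ft_force: [0.1, -0.3, -0.4]
finger_gap: 14.7
```

```bash
python3 - <<'E'
from meas import *
q=sensors.sense(); print(q['tool_pos'],q['tcp_rot'],q['finger_gap'],q['ft_force'])
s=snap('side')
cv2.imwrite('pics/s23.png',cv2.resize(s['color'][185:275,195:315,::-1],(800,600),interpolation=cv2.INTER_CUBIC))
E
```

```text
[614.56314946 220.49372735  93.24591432] [ 1.79749463e+02 -6.79210172e-02  9.00144144e+01] 14.677409450601132 [ 0.10824388 -0.34809756 -0.38328315]
```

View pics/s23.png

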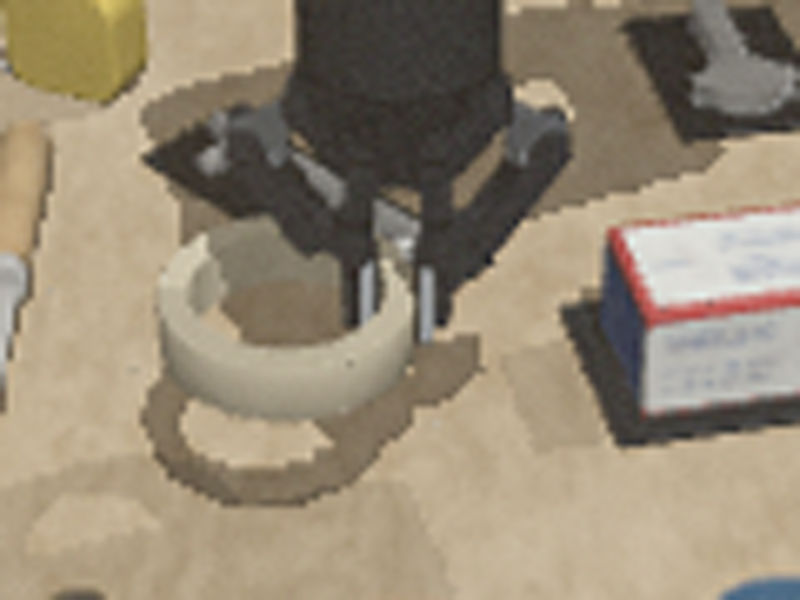

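Roll is held nearly level. Carry in two legs.

move_arm:
  rows:
    - [[-0.025,-0.0061,-0.0025,0,0,0],[-0.05,-0.0122,-0.005,0,0,0],[-0.075,-0.0182,-0.0075,0,0,0],[-0.1,-0.0243,-0.01,0,0,0],[-0.125,-0.0304,-0.0125,0,0,0],[-0.15,-0.0365,-0.015,0,0,0],[-0.175,-0.0425,-0.0175,0,0,0],[-0.2,-0.0486,-0.02,0,0,0],[-0.225,-0.0547,-0.0225,0,0,0],[-0.25,-0.0608,-0.025,0,0,0],[-0.275,-0.0668,-0.0275,0,0,0],[-0.3,-0.0729,-0.03,0,0,0]]

```text
time: 42.65
tool_pos: [539.0, -80.8, 119.2]
tcp_rot: [-179.9, -0.0, 90.0]
ft_force: [-0.0, -0.8, -0.6]
finger_gap: 14.5
```

move_arm:
  rows:
    - [[-0.0279,-0.0118,0.003,0,0,0],[-0.0559,-0.0236,0.006,0,0,0],[-0.0838,-0.0354,0.009,0,0,0],[-0.1117,-0.0472,0.012,0,0,0],[-0.1396,-0.059,0.015,0,0,0],[-0.1676,-0.0708,0.018,0,0,0],[-0.1955,-0.0826,0.021,0,0,0],[-0.2234,-0.0945,0.024,0,0,0],[-0.2514,-0.1063,0.027,0,0,0],[-0.2793,-0.1181,0.03,0,0,0],[-0.2793,-0.1181,0.03,0,0,0],[-0.2793,-0.1181,0.03,0,0,0],[-0.2793,-0.1181,0.03,0,0,0],[-0.2793,-0.1181,0.03,0,0,0]]

```text
time: 44.05
tool_pos: [422.3, -358.3, 89.8]
tcp_rot: [-180.0, -0.0, 90.1]
ft_force: [0.2, 0.5, -1.5]
finger_gap: 14.6
```

```bash
python3 - <<'E'
from meas import *
q=sensors.sense(); print(q['tool_pos'],q['tcp_rot'],q['finger_gap'],q['ft_force'])
s=snap('side');t=snap('top')
pickle.dump(dict(t),open('top9.pkl','wb'));pickle.dump(dict(s),open('side9.pkl','wb'))
a=cv2.resize(s['color'][110:190,250:340,::-1],(450,400),interpolation=cv2.INTER_CUBIC)
b=cv2.resize(t['color'][185:245,330:390,::-1],(350,400),interpolation=cv2.INTER_CUBIC)
cv2.imwrite('pics/s24.png',np.hstack([a,b]))
from plan import plan
plan((422,-359.3,35,90,5),(422,-359.3,17.5,90,7),(422,-359.3,17.5,90,2))
E
```

```text
[ 422.34671383 -358.30959776   89.82235642] [-1.79991278e+02 -2.65693148e-02  9.00799367e+01] 14.646324751725915 [ 0.18733302  0.54636723 -1.54336607]
step mm 11.00000278974192 deg 0.0027999999999991586
step mm 2.5 deg 0.0
step mm 0.0 deg 0.0
[[[0.0,0.0,0.011,0,0,0.0],[0.0,0.0,0.022,0,0,0.0],[0.0,0.0,0.033,0,0,0.0],[0.0,0.0,0.044,0,0,0.0],[0.0,0.0,0.055,0,0,0.0],[0.0,0.0,0.0575,0,0,0.0],[0.0,0.0,0.06,0,0,0.0],[0.0,0.0,0.0625,0,0,0.0],[0.0,0.0,0.065,0,0,0.0],[0.0,0.0,0.0675,0,0,0.0],[0.0,0.0,0.07,0,0,0.0],[0.0,0.0,0.0725,0,0,0.0],[0.0,0.0,0.0725,0,0,0.0],[0.0,0.0,0.0725,0,0,0.0]]]
end [ 421.96555539 -359.31865281   17.5       ] 90.014
```

View pics/s24.png

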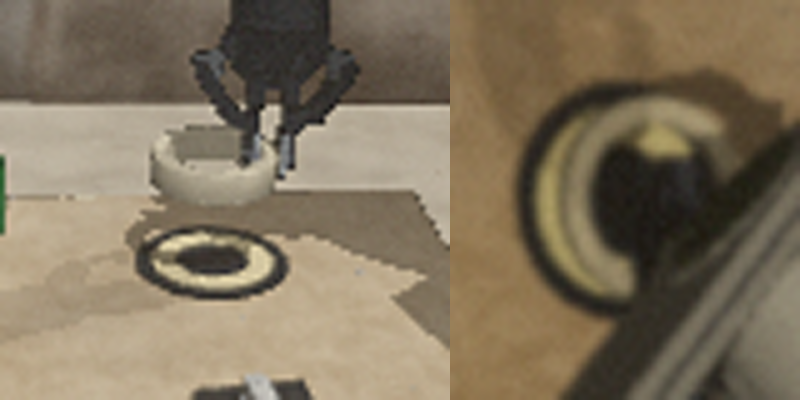

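move_arm:
  rows:
    - [[0,0,0.011,0,0,0],[0,0,0.022,0,0,0],[0,0,0.033,0,0,0],[0,0,0.044,0,0,0],[0,0,0.055,0,0,0],[0,0,0.0575,0,0,0],[0,0,0.06,0,0,0],[0,0,0.0625,0,0,0],[0,0,0.065,0,0,0],[0,0,0.0675,0,0,0],[0,0,0.07,0,0,0],[0,0,0.0725,0,0,0],[0,0,0.0725,0,0,0],[0,0,0.0725,0,0,0]]

```text
time: 45.55
tool_pos: [422.0, -359.3, 17.5]
tcp_rot: [180.0, 0.0, 90.0]
ft_force: [0.3, 1.1, -1.4]
finger_gap: 14.5
```

```bash
python3 - <<'E'
from meas import *
q=sensors.sense(); print(q['tool_pos'],q['tcp_rot'],q['finger_gap'],q['ft_force'])
s=snap('side');t=snap('top')
a=cv2.resize(s['color'][140:180,260:320,::-1],(600,400),interpolation=cv2.INTER_CUBIC)
cv2.imwrite('pics/s25.png',a)
# roll contour in side: low-ish
im=up(s['color']);hsv=cv2.cvtColor(im,cv2.COLOR_RGB2HSV);print(hsv[166*K8,290*K8])
E
```

```text
[ 422.02910954 -359.34629347   17.51002064] [1.79992289e+02 4.85451584e-03 9.00129724e+01] 14.459829736844746 [ 0.28969456  1.10661607 -1.43544449]
[ 21  51 154]
```

View pics/s25.png

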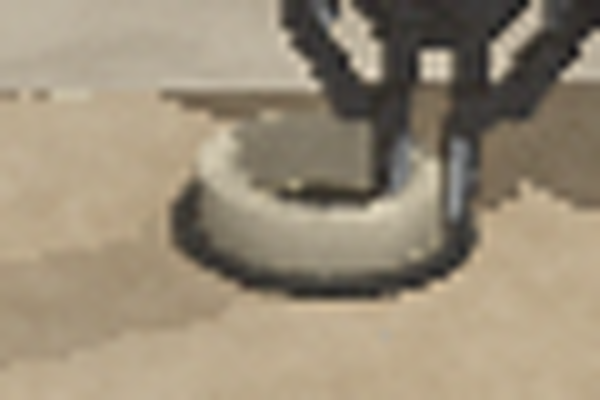

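move_arm:
  rows:
    - [[0,0,0.0004,0,0,0],[0,0,0.0008,0,0,0],[0,0,0.0008,0,0,0]]

```text
time: 45.95
tool_pos: [422.0, -359.4, 17.4]
tcp_rot: [180.0, 0.0, 90.0]
ft_force: [-3.5, 2.8, 7.1]
finger_gap: 14.6
```

move_arm:
  rows:
    - [[0,0,0,0,0,0],[0,0,0,0,0,0],[0,0,0,0,0,0],[0,0,0,0,0,0],[0,0,-0.01,0,0,0],[0,0,-0.03,0,0,0],[0,0,-0.06,0,0,0],[0,0,-0.1,0,0,0],[0,0,-0.14,0,0,0],[0,0,-0.1833,0,0,0],[-0.05,0.04,-0.2,0,0,0],[-0.09,0.06,-0.22,0,0,0],[-0.13,0.08,-0.22,0,0,0],[-0.17,0.11,-0.22,0,0,0]]
  grip: 0.58

```text
time: 47.35
tool_pos: [527.8, -524.8, 240.0]
tcp_rot: [179.9, 0.2, 90.0]
ft_force: [-0.1, 0.1, 1.1]
finger_gap: 49.4
```

```bash
python3 - <<'E'
import json
json.dump([531.966,-529.319,236.7,90.014],open('cmd.json','w'))
from meas import *
s=snap('side');t=snap('top')
pickle.dump(dict(t),open('topA.pkl','wb'));pickle.dump(dict(s),open('sideA.pkl','wb'))
for n,X in(('top',t),('side',s)): cv2.imwrite('pics/%sA.png'%n,cv2.resize(X['color'][:,:,::-1],(800,600),interpolation=cv2.INTER_CUBIC))
def c(im,x,y,w=64,h=48): return cv2.resize(im[y:y+h,x:x+w,::-1],(400,300),interpolation=cv2.INTER_CUBIC)
T=t['color']
cv2.imwrite('pics/cA.png',np.vstack([np.hstack([c(T,190,190),c(T,220,135)]),np.hstack([c(T,255,200),c(T,325,190)])]))
E
```

```text
(no output)
```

View pics/topA.png

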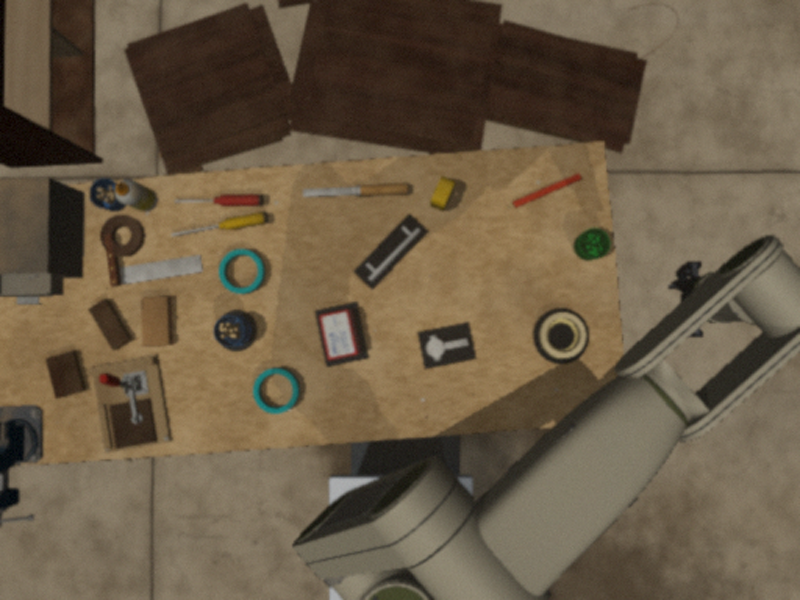

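View pics/cA.png

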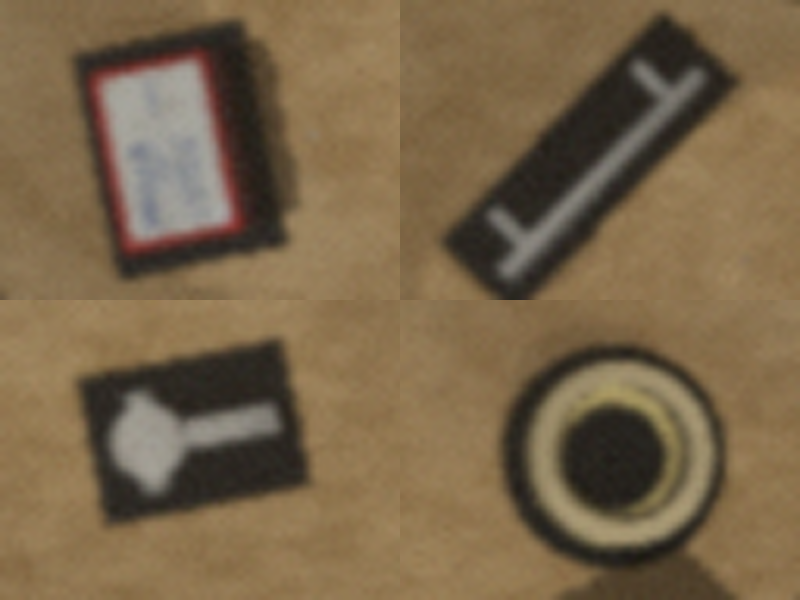

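View pics/sideA.png

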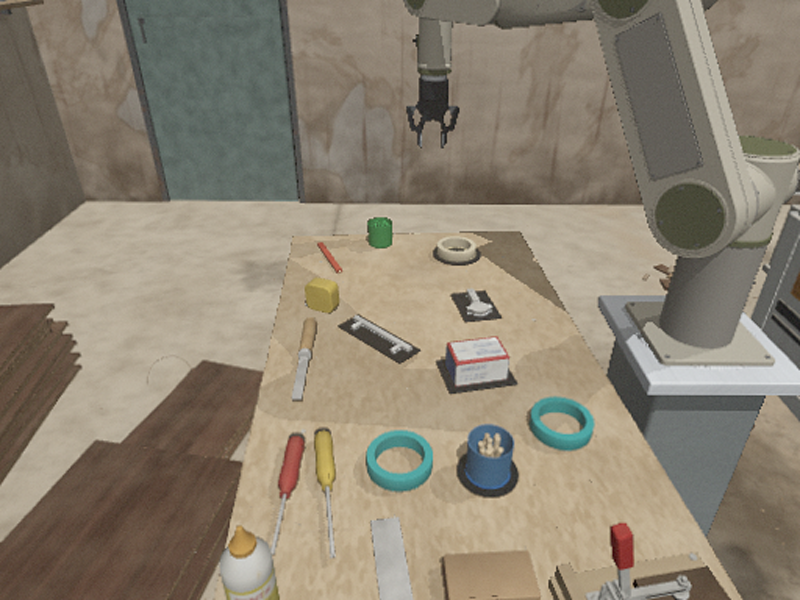

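All five look placed. Now measure each offset against the mat in the same camera.

```bash
python3 - <<'E'
from hm import *
t=pickle.load(open('topA.pkl','rb'));s=pickle.load(open('sideA.pkl','rb'))
it=up(t['color']);hsv=cv2.cvtColor(it,cv2.COLOR_RGB2HSV);ii=it.astype(int)
o=it.copy()
def sub(m,b):
    mm=np.zeros(m.shape[:2],np.uint8);x0,y0,x1,y1=[int(K8*q) for q in b];mm[y0:y1,x0:x1]=m[y0:y1,x0:x1];return mm
def big(m): return max(cv2.findContours(m,0,1)[0],key=cv2.contourArea)
def dr(c,col=(255,0,255)): cv2.drawContours(o,[c],-1,col,1)
# roll: bright region within mat
b=(330,190,388,242)
br=sub((ii.max(2)>118)&(hsv[...,1]<95),b)
bm=sub(ii.max(2)<95,b); cm=big(bm); inn=np.zeros_like(bm); cv2.drawContours(inn,[cm],-1,1,-1)
cr=big(sub((ii.max(2)>100),b)*cv2.erode(inn,np.ones((9,9)))); dr(cm,(0,255,0)); dr(cr)
print('roll mat',rect(wc(t,cm,4)),'\nroll',rect(wc(t,cr,29)))
# carton
b=(195,185,245,240)
cm=big(sub((ii.max(2)<80),b)); 
m=sub((ii[...,0]>1.75*ii[...,1])&(ii[...,0]>80)|((hsv[...,1]<75)&(hsv[...,2]>110)),b); cc=big(cv2.morphologyEx(m,cv2.MORPH_CLOSE,np.ones((9,9)))); dr(cc); print('carton',rect(wc(t,cc,56)))
# hinge
m=sub((it.max(2)>105)&(hsv[...,1]<50),(265,205,308,240)); print('hinge'); hinge(t,m,19,15); dr(big(m))
# pull
m=sub((it.max(2)>105)&(hsv[...,1]<55),(222,136,274,184)); c=big(m);dr(c); print('pull',rect(wc(t,c,10)))
T0=pickle.load(open('top0.pkl','rb'));i0=up(T0['color']);h0=cv2.cvtColor(i0,cv2.COLOR_RGB2HSV)
m=sub((i0.max(2)>105)&(h0[...,1]<55),(222,136,274,184)); print('pull outline',rect(wc(T0,big(m),4)))
# pot
b=(136,197,166,226)
mm=sub((ii.max(2)<105)|(ii[...,2]>ii[...,0]+5),b); c=big(mm); dr(c); print('pot+mat',rect(wc(t,c,4)))
cv2.imwrite('pics/chk.png',np.vstack([np.hstack([cv2.resize(o[y*K8:(y+48)*K8,x*K8:(x+60)*K8,::-1],(400,300)) for x,y in r]) for r in(((190,190),(220,135)),((330,190),(125,190)))]))
# bystanders
E
```

```text
roll mat [ 4.43700e+02 -3.64300e+02  1.64600e+02  1.29900e+02  5.10000e+00
  4.46900e+02 -3.63800e+02  1.54152e+04] 
roll [ 463.7 -359.5  102.3  101.   -88.4  463.4 -359.1 8116.8]
carton [ 468.3  133.9  102.4   69.1   11.7  468.1  134.  6781.6]
hinge
cup [437.1 -78.1] armc [ 446.6 -128.4] tip [ 450.2 -147.7] yaxis ang(arm) 100.6 ang(cup-armc) 100.7 cup off -0.0 len 70.8
 mid from tip [ 441.5 -101.5]  mid from cup [ 441.9 -103.7]
pull [ 655.4   21.4  155.    32.2  -44.6  645.1   19.9 1299.5]
pull outline [ 655.2   19.7  158.5   35.8  -44.8  648.4   15.1 2092.5]
pot+mat [ 478.9  370.7  103.4   95.3  -89.7  479.7  368.6 7813.6]
```

View pics/chk.png

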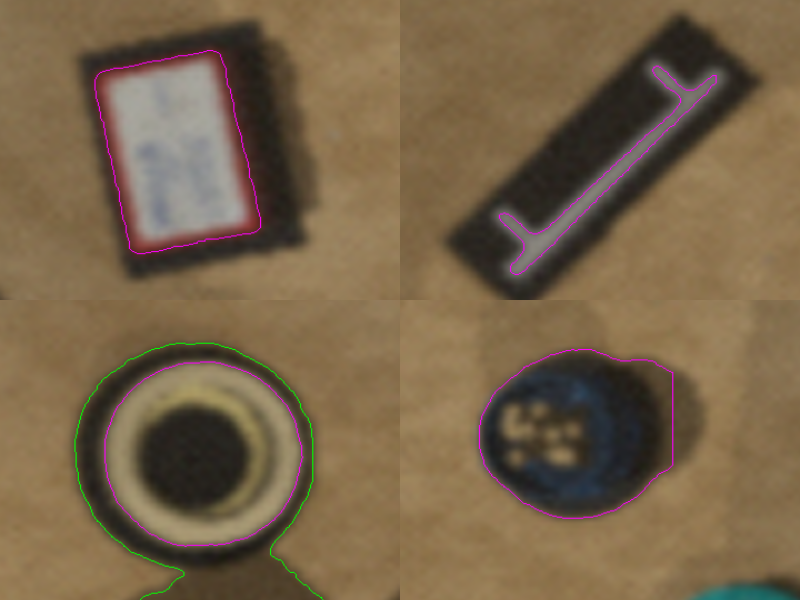

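```bash
python3 - <<'E'
from hm import *
s=pickle.load(open('sideA.pkl','rb'));S0=pickle.load(open('side4.pkl','rb'))
im=up(s['color']);hsv=cv2.cvtColor(im,cv2.COLOR_RGB2HSV);ii=im.astype(int);o=im.copy()
def sub(m,b):
    mm=np.zeros(m.shape[:2],np.uint8);x0,y0,x1,y1=[int(K8*q) for q in b];mm[y0:y1,x0:x1]=m[y0:y1,x0:x1];return mm
def big(m): return max(cv2.findContours(m,0,1)[0],key=cv2.contourArea)
def dr(c,col=(255,0,255)): cv2.drawContours(o,[c],-1,col,1)
# carton: whole white+red+blue silhouette & mat
b=(275,212,335,255)
red=big(cv2.morphologyEx(sub((ii[...,0]>1.5*ii[...,1])&(ii[...,0]>120),b),cv2.MORPH_CLOSE,np.ones((5,5)))); dr(red); print('carton top',rect(wc(s,red,56)))
# pot
b=(290,268,336,318)
blue=sub(ii[...,2]>ii[...,0]+28,b); c=big(blue); dr(c)
mat=sub((ii.max(2)<95)|(ii[...,2]>ii[...,0]+28),b); cm=big(mat); dr(cm,(0,255,0))
def w(p,z): return onz(s,(p[0]+.5)/K8-.5,(p[1]+.5)/K8-.5,z)
x=c.reshape(-1,2); xm=cm.reshape(-1,2)
print('pot bottom row pt',w(x[x[:,1].argmax()],4)[:2],'left',w(x[x[:,0].argmin()],30)[:2],'right',w(x[x[:,0].argmax()],30)[:2])
print('mat bottom',w(xm[xm[:,1].argmax()],4)[:2],'l',w(xm[xm[:,0].argmin()],4)[:2],'r',w(xm[xm[:,0].argmax()],4)[:2])
# pull
m=sub((im.max(2)>130)&(hsv[...,1]<45),(215,195,270,235)); c=big(m); dr(c); print('pull',rect(wc(s,c,11)))
i0=up(S0['color']);S=pickle.load(open('side0.pkl','rb'));i0=up(S['color']);h0=cv2.cvtColor(i0,cv2.COLOR_RGB2HSV)
m=sub((i0.max(2)>130)&(h0[...,1]<45),(215,195,270,235)); print('outline',rect(wc(S,big(m),4)))
# hinge cup
m=sub((im.max(2)>130)&(hsv[...,1]<45),(285,180,322,206)); print('hinge');c=big(m);dr(c);hinge(s,m,18,13)
m=sub((i0.max(2)>130)&(h0[...,1]<45),(285,180,322,206)); print('outline');hinge(S,m,4,4)
# roll: outer silhouette left/right
b=(272,148,312,172)
m=sub((ii.max(2)>95)&(hsv[...,1]<70),b)
cv2.imwrite('pics/chk2.png',np.vstack([np.hstack([cv2.resize(o[y*K8:(y+48)*K8,x*K8:(x+60)*K8,::-1],(400,300)) for x,y in r]) for r in(((275,210),(285,270)),((213,190),(265,140)))]))
E
```

```text
carton top [ 468.4  137.6  100.    69.5   10.4  476.7  158.7 1115.1]
pot bottom row pt [476.77617178 405.072527  ] left [515.83459326 391.90071598] right [441.44456878 359.44569054]
mat bottom [489.48805502 417.97887322] l [523.15308851 361.14009358] r [433.83711629 382.63035193]
pull [ 656.2   19.4  172.1   42.6  -45.1  649.3   16.  3209.7]
outline [ 655.1   19.1  161.1   38.   -44.2  648.4   13.5 2352.6]
hinge
cup [441.7 -85.8] armc [439.3 -92.9] tip [ 449.  -153.8] yaxis ang(arm) 99.0 ang(cup-armc) 71.3 cup off 3.5 len 68.4
 mid from tip [ 441.6 -107.4]  mid from cup [ 445.8 -111.5]
outline
cup [439.8 -81.9] armc [ 446.4 -133.1] tip [ 449.3 -152.1] yaxis ang(arm) 98.7 ang(cup-armc) 97.4 cup off 1.1 len 70.8
 mid from tip [ 442.2 -105.6]  mid from cup [ 443.7 -107.6]
```

View pics/chk2.png

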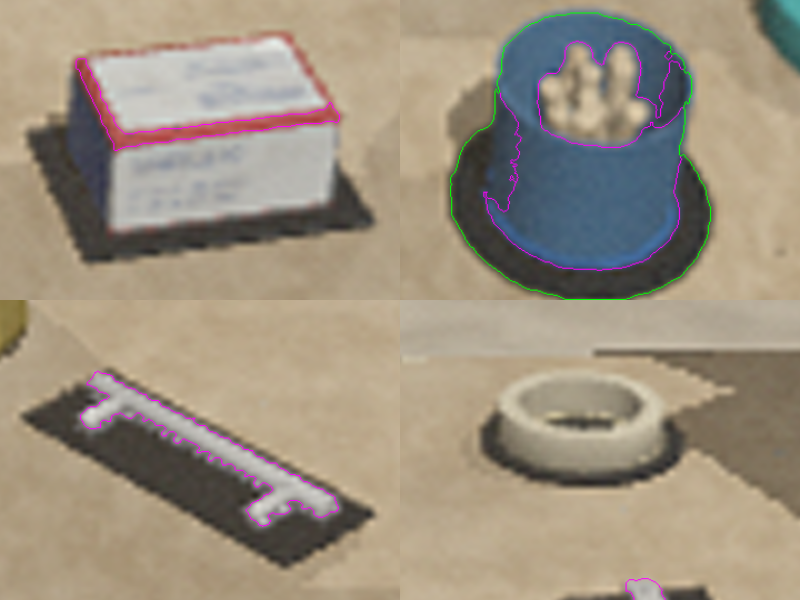

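Same-camera offsets (x, y):

| Item | Offset (mm) | Angle |
|---|---|---|
| Roll | (1.4, 1.4) | – |
| Hinge | about 1.5 | 0.3° |
| Handle | about 1.6 | under 1° |
| Pot | about 1.4 | – |
| Carton | (−0.8, +2.7) in both views | fine |

There is plenty of time, so I'll nudge the carton.

```bash
python3 - <<'E'
from plan import plan
plan((469,133,120,11.7,17),(469,133,120,11.7,3))
plan((469,133,40,11.7,7),(469,133,25,11.7,4),(469,133,25,11.7,2))
E
```

```text
step mm 39.73310896229602 deg 4.606705882352941
step mm 0.0 deg 0.0
[[[0.039,-0.0037,0.0069,0,0,4.6],[0.0779,-0.0074,0.0137,0,0,9.2],[0.1169,-0.0111,0.0206,0,0,13.8],[0.1558,-0.0148,0.0275,0,0,18.4],[0.1948,-0.0185,0.0343,0,0,23.0],[0.2338,-0.0222,0.0412,0,0,27.6],[0.2727,-0.0259,0.0481,0,0,32.2],[0.3117,-0.0296,0.0549,0,0,36.9],[0.3506,-0.0332,0.0618,0,0,41.5],[0.3896,-0.0369,0.0686,0,0,46.1],[0.4286,-0.0406,0.0755,0,0,50.7],[0.4675,-0.0443,0.0824,0,0,55.3],[0.5065,-0.048,0.0892,0,0,59.9],[0.5455,-0.0517,0.0961,0,0,64.5],[0.5844,-0.0554,0.103,0,0,69.1],[0.6234,-0.0591,0.1098,0,0,73.7],[0.6623,-0.0628,0.1167,0,0,78.3],[0.6623,-0.0628,0.1167,0,0,78.3],[0.6623,-0.0628,0.1167,0,0,78.3],[0.6623,-0.0628,0.1167,0,0,78.3]]]
end [469.00417146 132.96563529 120.        ] 11.713999999999999
step mm 11.428572498512512 deg 0.001999999999999907
step mm 3.75 deg 0.0
step mm 0.0 deg 0.0
[[[0.0,-0.0,0.0114,0,0,0.0],[0.0,-0.0,0.0229,0,0,0.0],[0.0,-0.0,0.0343,0,0,0.0],[0.0,-0.0,0.0457,0,0,0.0],[0.0,-0.0,0.0571,0,0,0.0],[0.0,-0.0,0.0686,0,0,0.0],[0.0,-0.0,0.08,0,0,0.0],[0.0,-0.0,0.0837,0,0,0.0],[0.0,-0.0,0.0875,0,0,0.0],[0.0,-0.0,0.0912,0,0,0.0],[0.0,-0.0,0.095,0,0,0.0],[0.0,-0.0,0.095,0,0,0.0],[0.0,-0.0,0.095,0,0,0.0]]]
end [469.00417146 132.96563529  25.        ] 11.713999999999999
```

move_arm:
  rows:
    - [[0.039,-0.0037,0.0069,0,0,4.6],[0.0779,-0.0074,0.0137,0,0,9.2],[0.1169,-0.0111,0.0206,0,0,13.8],[0.1558,-0.0148,0.0275,0,0,18.4],[0.1948,-0.0185,0.0343,0,0,23.0],[0.2338,-0.0222,0.0412,0,0,27.6],[0.2727,-0.0259,0.0481,0,0,32.2],[0.3117,-0.0296,0.0549,0,0,36.9],[0.3506,-0.0332,0.0618,0,0,41.5],[0.3896,-0.0369,0.0686,0,0,46.1],[0.4286,-0.0406,0.0755,0,0,50.7],[0.4675,-0.0443,0.0824,0,0,55.3],[0.5065,-0.048,0.0892,0,0,59.9],[0.5455,-0.0517,0.0961,0,0,64.5],[0.5844,-0.0554,0.103,0,0,69.1],[0.6234,-0.0591,0.1098,0,0,73.7],[0.6623,-0.0628,0.1167,0,0,78.3],[0.6623,-0.0628,0.1167,0,0,78.3],[0.6623,-0.0628,0.1167,0,0,78.3],[0.6623,-0.0628,0.1167,0,0,78.3]]
  grip: 1

```text
time: 49.45
tool_pos: [464.3, 139.4, 120.5]
tcp_rot: [180.0, -0.1, 11.8]
ft_force: [0.8, -0.3, 0.2]
finger_gap: 85.8
```

move_arm:
  rows:
    - [[0,0,0,0,0,0],[0,0,0,0,0,0],[0,0,0.0114,0,0,0],[0,0,0.0229,0,0,0],[0,0,0.0343,0,0,0],[0,0,0.0457,0,0,0],[0,0,0.0571,0,0,0],[0,0,0.0686,0,0,0],[0,0,0.08,0,0,0],[0,0,0.0837,0,0,0],[0,0,0.0875,0,0,0],[0,0,0.0912,0,0,0],[0,0,0.095,0,0,0],[0,0,0.095,0,0,0],[0,0,0.095,0,0,0]]

```text
time: 50.95
tool_pos: [464.2, 140.0, 25.0]
tcp_rot: [180.0, -0.0, 11.7]
ft_force: [0.1, 0.8, -0.1]
finger_gap: 85.5
```

move_arm:
  rows:
    - [[0,0,0,0,0,0],[0,0,0,0,0,0],[0,0,0,0,0,0],[0,0,0,0,0,0],[0,0,0,0,0,0],[0,0,0,0,0,0],[0,0,0,0,0,0],[0,0,0,0,0,0]]
  grip: 0
  newtons: 40

```text
time: 51.75
tool_pos: [465.1, 139.6, 25.8]
tcp_rot: [180.0, -0.1, 11.7]
ft_force: [1.0, -4.1, 5.9]
finger_gap: 65.4
```

```bash
python3 - <<'E'
from plan import plan
plan((469,133,29,11.7,4),(469.7,130.4,29,11.7,3),(469.7,130.4,29,11.7,2),(469.7,130.4,24.3,11.7,6),(469.7,130.4,24.3,11.7,3))
E
```

```text
step mm 1.0000374472386049 deg 0.0034999999999998366
step mm 0.8975274678557478 deg 0.0
step mm 0.0 deg 0.0
step mm 0.7833333333333332 deg 0.0
step mm 0.0 deg 0.0
[[[0.0,-0.0,-0.001,0,0,0.0],[0.0,-0.0,-0.002,0,0,0.0],[0.0,-0.0,-0.003,0,0,0.0],[0.0,-0.0,-0.004,0,0,0.0],[0.0001,0.0009,-0.004,0,0,0.0],[0.0001,0.0018,-0.004,0,0,0.0],[0.0002,0.0027,-0.004,0,0,0.0],[0.0002,0.0027,-0.004,0,0,0.0],[0.0002,0.0027,-0.004,0,0,0.0],[0.0002,0.0027,-0.0032,0,0,0.0],[0.0002,0.0027,-0.0024,0,0,0.0],[0.0002,0.0027,-0.0017,0,0,0.0],[0.0002,0.0027,-0.0009,0,0,0.0],[0.0002,0.0027,-0.0001,0,0,0.0],[0.0002,0.0027,0.0007,0,0,0.0],[0.0002,0.0027,0.0007,0,0,0.0],[0.0002,0.0027,0.0007,0,0,0.0],[0.0002,0.0027,0.0007,0,0,0.0]]]
end [469.74817781 130.36247288  24.3       ] 11.713999999999999
```

The previous retreat was clipped by the per-row limit, so my tracked command was off by (−4.8, +7) mm. The jaws have re-centred the carton at the tool. Account for that (true command ≈ measured 464.2, 140.0, 25.0) and correct.

```bash
python3 - <<'E'
from meas import *
import json
json.dump([464.2,140.0,25.0,11.714],open('cmd.json','w'))
q=sensors.sense(); print(q['tool_pos'],q['ft_force'])
s=snap('side'); cv2.imwrite('pics/s26.png',cv2.resize(s['color'][195:270,260:360,::-1],(800,600),interpolation=cv2.INTER_CUBIC))
from plan import plan
plan((464.2,140,31,11.7,4),(466.5,129.7,31,11.7,5),(466.5,129.7,31,11.7,2),(466.5,129.7,24.4,11.7,6),(466.5,129.7,24.4,11.7,2))
E
```

```text
[465.06935577 139.62641811  25.81582701] [ 1.0073759  -4.07446456  5.89213763]
step mm 1.5 deg 0.0035000000000002807
step mm 2.110734469325787 deg 0.0
step mm 0.0 deg 0.0
step mm 1.1000000000000003 deg 0.0
step mm 0.0 deg 0.0
[[[0.0,0.0,-0.0015,0,0,0.0],[0.0,0.0,-0.003,0,0,0.0],[0.0,0.0,-0.0045,0,0,0.0],[0.0,0.0,-0.006,0,0,0.0],[0.0,0.0021,-0.006,0,0,0.0],[0.0001,0.0042,-0.006,0,0,0.0],[0.0001,0.0063,-0.006,0,0,0.0],[0.0001,0.0084,-0.006,0,0,0.0],[0.0002,0.0106,-0.006,0,0,0.0],[0.0002,0.0106,-0.006,0,0,0.0],[0.0002,0.0106,-0.006,0,0,0.0],[0.0002,0.0106,-0.0049,0,0,0.0],[0.0002,0.0106,-0.0038,0,0,0.0],[0.0002,0.0106,-0.0027,0,0,0.0],[0.0002,0.0106,-0.0016,0,0,0.0],[0.0002,0.0106,-0.0005,0,0,0.0],[0.0002,0.0106,0.0006,0,0,0.0],[0.0002,0.0106,0.0006,0,0,0.0],[0.0002,0.0106,0.0006,0,0,0.0]]]
end [466.54791617 129.66136906  24.4       ] 11.714
```

View pics/s26.png

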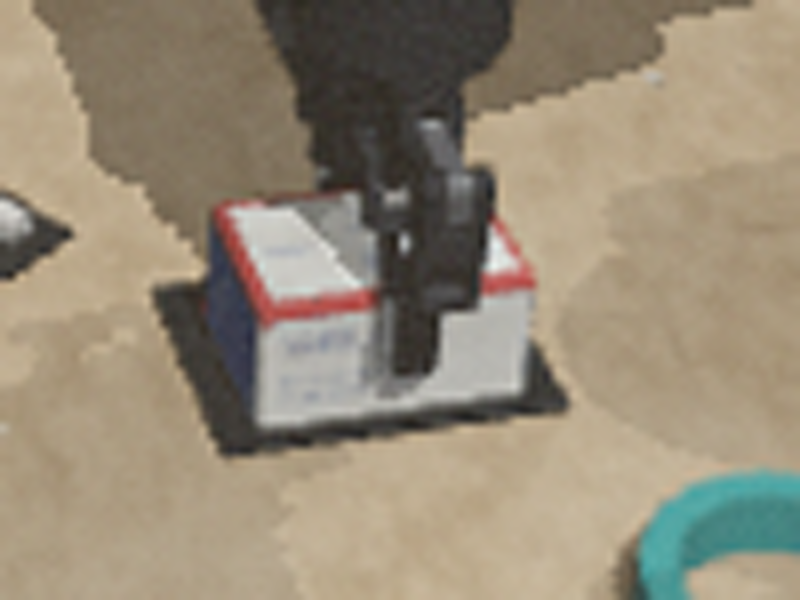

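move_arm:
  rows:
    - [[0,0,-0.0015,0,0,0],[0,0,-0.003,0,0,0],[0,0,-0.0045,0,0,0],[0,0,-0.006,0,0,0],[0,0.0021,-0.006,0,0,0],[0.0001,0.0042,-0.006,0,0,0],[0.0001,0.0063,-0.006,0,0,0],[0.0001,0.0084,-0.006,0,0,0],[0.0002,0.0106,-0.006,0,0,0],[0.0002,0.0106,-0.006,0,0,0],[0.0002,0.0106,-0.006,0,0,0],[0.0002,0.0106,-0.0049,0,0,0],[0.0002,0.0106,-0.0038,0,0,0],[0.0002,0.0106,-0.0027,0,0,0],[0.0002,0.0106,-0.0016,0,0,0],[0.0002,0.0106,-0.0005,0,0,0],[0.0002,0.0106,0.0004,0,0,0],[0.0002,0.0106,0.0004,0,0,0],[0.0002,0.0106,0.0004,0,0,0]]

```text
time: 53.7
tool_pos: [466.4, 129.7, 25.8]
tcp_rot: [180.0, 0.0, 11.7]
ft_force: [-10.7, -1.9, 15.3]
finger_gap: 65.6
```

move_arm:
  rows:
    - [[0,0,0,0,0,0],[0,0,0,0,0,0],[0,0,0,0,0,0],[0,0,0,0,0,0],[0,0,0,0,0,0],[0,0,-0.015,0,0,0],[0,0,-0.035,0,0,0],[0,0,-0.065,0,0,0],[0,0,-0.105,0,0,0],[0,0,-0.145,0,0,0],[0,0,-0.185,0,0,0],[0,0.04,-0.205,0,0,0],[0,0.08,-0.205,0,0,0],[0,0.12,-0.205,0,0,0],[0,0.16,-0.205,0,0,0],[0,0.2,-0.205,0,0,0],[0,0.24,-0.205,0,0,0],[0,0.28,-0.205,0,0,0],[0,0.32,-0.205,0,0,0],[0,0.36,-0.205,0,0,0]]
  grip: 1

```text
time: 55.7
tool_pos: [539.6, -224.6, 229.3]
tcp_rot: [-180.0, -0.0, 11.7]
ft_force: [1.3, 0.0, 0.5]
finger_gap: 85.7
```

move_arm:
  rows:
    - [[0,0.04,0,0,0,0],[0,0.08,0,0,0,0],[0,0.12,0,0,0,0],[0,0.16,0,0,0,0],[0,0.2,0,0,0,0],[0,0.24,0,0,0,0],[0,0.24,0,0,0,0],[0,0.24,0,0,0,0]]

```text
time: 56.5
tool_pos: [587.7, -458.6, 227.6]
tcp_rot: [-179.9, 0.1, 11.6]
ft_force: [-1.0, 0.5, 0.3]
finger_gap: 85.6
```

```bash
python3 - <<'E'
from hm import *
s=snap('side');t=snap('top')
pickle.dump(dict(t),open('topB.pkl','wb'));pickle.dump(dict(s),open('sideB.pkl','wb'))
def sub(m,b):
    mm=np.zeros(m.shape[:2],np.uint8);x0,y0,x1,y1=[int(K8*q) for q in b];mm[y0:y1,x0:x1]=m[y0:y1,x0:x1];return mm
def big(m): return max(cv2.findContours(m,0,1)[0],key=cv2.contourArea)
it=up(t['color']);hsv=cv2.cvtColor(it,cv2.COLOR_RGB2HSV);ii=it.astype(int)
m=sub((ii[...,0]>1.75*ii[...,1])&(ii[...,0]>80)|((hsv[...,1]<75)&(hsv[...,2]>110)),(195,185,245,240)); print('carton',rect(wc(t,big(cv2.morphologyEx(m,cv2.MORPH_CLOSE,np.ones((9,9)))),56)))
im=up(s['color']);ii=im.astype(int)
red=big(cv2.morphologyEx(sub((ii[...,0]>1.5*ii[...,1])&(ii[...,0]>120),(275,212,335,255)),cv2.MORPH_CLOSE,np.ones((5,5)))); print('carton side',rect(wc(s,red,56)))
t0=pickle.load(open('top0.pkl','rb'))
for nm,X in(('0',t0),('B',t)):
    i=up(X['color']);h=cv2.cvtColor(i,cv2.COLOR_RGB2HSV)
    y=sub((h[...,1]>150)&(h[...,0]>18)&(h[...,0]<32),(265,105,300,140)); print('tapemeasure',nm,rect(wc(X,big(y),60))[[5,6]])
    y=sub((h[...,1]<60)|(h[...,1]>130),(190,110,264,132)); print('chisel',nm,rect(wc(X,big(y),8))[[0,1,4]])
for n,X in(('top',t),('side',s)): cv2.imwrite('pics/%sB.png'%n,cv2.resize(X['color'][:,:,::-1],(800,600),interpolation=cv2.INTER_CUBIC))
E
```

```text
carton [ 468.4  131.1  102.5   69.1   11.5  468.4  131.2 6806.2]
carton side [ 468.4  134.8  100.9   69.7   11.1  477.3  156.  1128.3]
tapemeasure 0 [776.1 -95.4]
chisel 0 [795.4  33.2 -89.3]
tapemeasure B [776.1 -95.7]
chisel B [795.4  32.7  89.9]
```

View pics/sideB.png

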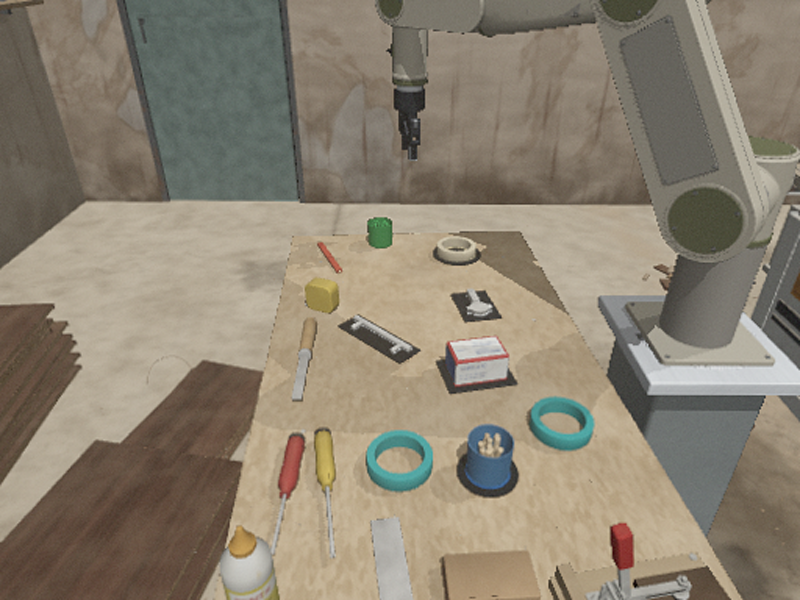

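View pics/topB.png

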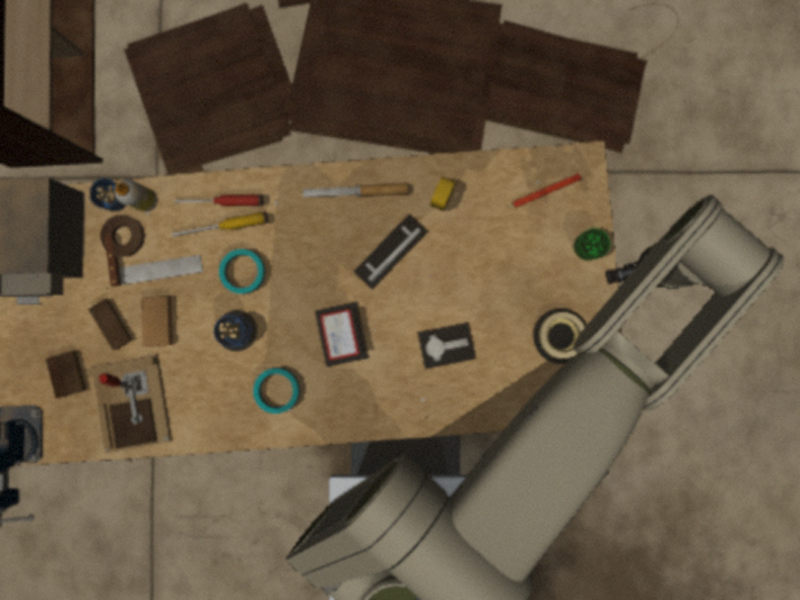

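Carton is now within 1 mm in both views, and the bystanders are unmoved. One last check of the pot from stored pictures.

```bash
python3 - <<'E'
from meas import *
t=pickle.load(open('topB.pkl','rb'));s=pickle.load(open('sideB.pkl','rb'))
it=up(t['color']);ii=it.astype(int)
x0,y0,x1,y1=[v*K8 for v in(136,197,166,226)]
m=np.zeros(ii.shape[:2],np.uint8); m[y0:y1,x0:x1]=((ii[...,2]>ii[...,0]+8))[y0:y1,x0:x1]
m=cv2.morphologyEx(m,cv2.MORPH_OPEN,np.ones((7,7)))
h=cv2.convexHull(np.vstack([c for c in cv2.findContours(m,0,1)[0] if cv2.contourArea(c)>100]))
print(rect(wc(t,h,50)))
# model circles from the side: base at mat centre (side frame 478.4,372.5,4), r34
im=up(s['color'])
for P,col in(((478.4,372.5),(0,255,0)),):
    for a in range(0,360,6):
        u=proj(s,[P[0]+34*np.cos(np.radians(a)),P[1]+34*np.sin(np.radians(a)),4]); cv2.circle(im,tuple(int((x+.5)*K8) for x in u),1,col,-1)
a=im[268*K8:318*K8,285*K8:340*K8,::-1]; cv2.drawContours(it,[h],-1,(255,0,255),1)
cv2.imwrite('pics/pf.png',np.hstack([cv2.resize(a,(400,364)),cv2.resize(it[y0:y1,x0:x1,::-1],(376,364))]))
E
```

```text
[ 4.7780e+02  3.6090e+02  6.7900e+01  4.5300e+01 -2.0000e-01  4.7800e+02
  3.6190e+02  2.6835e+03]
```

View pics/pf.png

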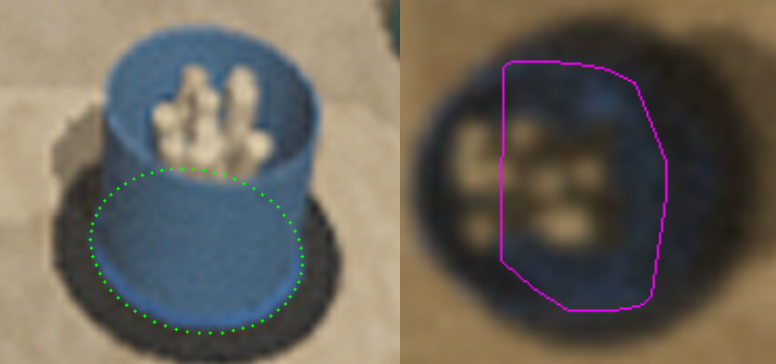

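```bash
python3 -c "
from bench import hand_in,sensors
print(sensors.sense()['time']); print(hand_in())"
```

```text
56.6
the job is handed in; nothing more can be done
None
```

All five things are on their own mats, and I handed the job in at 56.6 s of the 141 s allowed. The arm was clear of the bench and touching nothing; hand-in gives no verdict.

Last camera checks against each outline:

| Item | Offset from outline | Angle error |
|---|---|---|
| Carton | within about 1 mm in both views | under 1° |
| Roll of tape | about 2 mm (top view only) | – |
| Hinge | 1–3 mm in the top view | about 0.3° |
| Bar handle | about 1.6 mm (top view) | under 1° |
| Pot, upright | about 1–2 mm, judged by eye from a thin crescent of the blue disc still showing | – |

The chisel and tape measure measured the same before and after, within 0.5 mm. The turquoise rings and the green pot look unmoved in the last pictures.

Some things went wrong or disagreed along the way:
- **Hinge, first try:** my first angle was about 15° off, so a finger pressed on the hinge, with 29 N at the wrist. I backed off, measured again and gripped it cleanly.
- **Carton:** it was first set down 2.7 mm off. On the return the tool was about 8 mm from where I had tracked it, because an earlier retreat had been cut short. The closing jaws therefore dragged the carton about 7 mm; I then set it right.
- **Cameras:** the two views differ by 2–4 mm in y, so I judged offsets within one view. My side-view check of the hinge did not give a usable reading, and the outline-based pot check in the top view failed.

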